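# Change the columns in a V-groove cradle

## Robot

A 6-joint arm with a two-finger parallel gripper is mounted at the origin on a cart in front of the work surface, level with it; the furniture and walls round the work are solid. World frame = base frame: x ahead of the robot, y to its left, z up, the work surface at z = 0. Lengths are in m, angles in rad, forces in N, time in s.
With the tool pointing down it reaches from about 0.325 to 0.925 m from the base axis. Payload 3.1 kg.
Tool frame: the origin (TCP) lies midway between the tips of the shut fingers; the grasp point (between the pads) lies tcp_to_grasp behind it (tcp_to_grasp is the distance from the TCP to the grasp point, in m); z points along the fingers, y is the line along which they close (so a half turn about z gives the same grasp; the last joint's range is limited). The gripper opens to 85 mm and grips with 20 to 120 N. Pads are 22 mm wide; open, the fingers measure 114 mm over their backs; the gripper's body (76 mm by 85 mm) begins 54 mm behind the grasp point. The pads swing forward as they close: fully open they stand 13 mm farther back than shut.
Start: joints at [-1.293, 0.217, 1.613, -0, 1.311, -0.112], TCP at [0.238, -0.578, 0.231] pointing down, gripper open.
Joint ranges: [-2.75, 2.75], [-0.78, 2.1], [0.31, 2.55], [-1.13, 4.27], [0.13, 2.63], [-2.58, 2.58]. Speed limits (rad/s): [2.79, 2.79, 3.14, 3.14, 3.14, 3.14].

## Interface

Orientations are given as a unit quaternion [x, y, z, w].
In Python, from workcell import * gives the robot as it stands. The module is installed in compiled form; this text tells all that it offers.
- The arm moves only by the tool drive_tool, never from a script. Its argument "rows" is a list of rows, each an object of numbers: "rx", "ry", "rz": the turn, a rotation vector about the tool's x, y, z in rad; "x", "y", "z": the shift along the tool's x, y, z in m; "gripper": the finger opening in m, from 0 to 0.0854. A call has 1 to 10 rows; each row shifts and turns the commanded pose from where the row before left it, along the tool's axes as they then stand; what a row does not reach is not made up. A row lasts 1/10 s, in which the tool goes at most 50 mm and 8.59 degrees, less where a joint would pass 70% of its speed; a pose out of reach is approached as far as the arm can. A call with a gripper value outside its range is refused whole. The fingers move at their own pace and stop on an object; the grip force is fixed at half the most. Time passes only in rows, so rows that do not move let the fingers close. It gives the time, the measured TCP pose, the force, the opening and the grip force at its end, in the units of the state.
- read_state(): the state, without advancing time (a new reading comes with each control period).
- camera(name): name is "scene" or "top" or "wrist"; returns the picture (384x512x3 uint8, red, green, blue); there is no depth.
- camera_params(name): a dict with "intrinsics" (3x3 intrinsics, pixels), "rvec" (rotation vector, rad) and "tvec" (3), from world to camera coordinates, as OpenCV has them; the wrist camera has in their place "tool_from_camera" (4x4, takes a point from camera to tool coordinates, whose origin is the TCP and whose axes are the flange's). Camera axes: x right, y down, z forward; pixel columns grow to the right and rows downward; lengths in m; the calibration is good to about 2 mm. A picture is of the moment at which its call begins: read the wrist's pose just before it. camera_params takes no time and is no camera call.
- job_done(): hands the job in; it is judged then, once.
The state is a dict: "clock": time; "q": joint angles; "qvel": joint speeds; "joint_efforts": joint torques, N m; "tcp_pos": TCP position; "tool_rot": TCP orientation; "contact_force": force on the tool from outside, world axes, zero at the start; "moment": the same for the moment, N m; "width": finger opening in m; "grasp_force": force on a finger pad.
Only numpy, scipy, OpenCV 4.12 (cv2) and the standard library are available. Lean on these libraries where they do the work, as an engineer would, in place of code of your own. Each camera call takes 0.05 s, during which the arm holds its last target. There are 200 camera calls.

## Task

Change the chromatography columns in the cradle: swing its hold-down bar up out of the way, clear the spent columns (red ends) out of their grooves and lay them flat on the floor of the yellow tray, then lower every fresh column (blue ends) into a groove of its own so that it lies fully down in both V notches with its middle between the two rails. When all are in, swing the bar back down fully onto its stop, and leave the timer, the tally counter and the bottle where they are.

Things in the scene. Friction and masses are not known exactly. Their poses are not given: they have to be found in the camera images.
- cradle: Fixed cradle, -x side to the robot (within 8 deg), z up, origin centre of underside. Base plate 190 (own x) x 268 (y) x 8 mm; two cross rails 14 mm thick at x = -45 and +45 mm, each with four 90-degree V notches (mouths 31 mm wide, lips 50 mm over the worktop), making four grooves along x at y = -81, -27, 27, 81 mm. Between the rails 76 mm is free down to the base plate.
- groove_0 (a point): Groove 0, counted from the cradle's -y side: where the middle of a fully seated column's axis lies, 52 mm above the worktop, half way between the rails (tube top 12 mm higher). Axes as the cradle's; a column lies along x.
- groove_1 (a point): Groove 1, counted from the cradle's -y side: where the middle of a fully seated column's axis lies, 52 mm above the worktop, half way between the rails (tube top 12 mm higher). Axes as the cradle's; a column lies along x.
- groove_2 (a point): Groove 2, counted from the cradle's -y side: where the middle of a fully seated column's axis lies, 52 mm above the worktop, half way between the rails (tube top 12 mm higher). Axes as the cradle's; a column lies along x.
- groove_3 (a point): Groove 3, counted from the cradle's -y side: where the middle of a fully seated column's axis lies, 52 mm above the worktop, half way between the rails (tube top 12 mm higher). Axes as the cradle's; a column lies along x.
- bar (a joint): Hinged hold-down bar, rad: 0 = down on its stop, level across the grooves, 1.5 mm clear of the tubes of seated columns; grows as it swings up and away from the robot; 1.57 upright, 2.0 upper stop, leaning back. Turns about the cradle's +y. Stiff friction hinge (2 to 3 N at the handle): stays where it is left. Stops near 0.1 or higher on a column that is not down in its groove.
- bar_hinge (a point): Middle of the bar's hinge axis, which runs along the cradle's y: at the cradle's x = +75 mm, 70.5 mm above the worktop. Side arms at y = -118 and +118 mm, outside the grooves, carry the bar (12 mm wide, 10 mm high) 75 mm from the axis.
- bar_handle (a point): Middle of the bar's handle: a round black rod 12 mm in diameter along the cradle's y, 46 mm above the bar's middle when the bar is down (then 116.5 mm over the worktop, 75 mm nearer the robot than the hinge), on two 8 mm posts 64 mm apart; 56 mm of rod between them is free. Fingers pinching it from above can follow the swing without turning.
- spent_0: Spent column (RED ends); starts seated in groove 0; may be absent (1 or 2 of the four are there). Origin mid-axis, axis along own x. 158 mm long: round steel tube 24 mm in diameter over the middle 130 mm, at each end a red square fitting, 28 x 28 mm and 14 mm long, on a flat of which it lies, axis 14 mm up. About 0.18 kg.
- spent_1: Spent column (RED ends); starts seated in groove 1; may be absent (1 or 2 of the four are there). Origin mid-axis, axis along own x. 158 mm long: round steel tube 24 mm in diameter over the middle 130 mm, at each end a red square fitting, 28 x 28 mm and 14 mm long, on a flat of which it lies, axis 14 mm up. About 0.18 kg.
- spent_2: Spent column (RED ends); starts seated in groove 2; may be absent (1 or 2 of the four are there). Origin mid-axis, axis along own x. 158 mm long: round steel tube 24 mm in diameter over the middle 130 mm, at each end a red square fitting, 28 x 28 mm and 14 mm long, on a flat of which it lies, axis 14 mm up. About 0.18 kg.
- spent_3: Spent column (RED ends); starts seated in groove 3; may be absent (1 or 2 of the four are there). Origin mid-axis, axis along own x. 158 mm long: round steel tube 24 mm in diameter over the middle 130 mm, at each end a red square fitting, 28 x 28 mm and 14 mm long, on a flat of which it lies, axis 14 mm up. About 0.18 kg.
- fresh_0: Fresh column (BLUE ends); starts on the worktop right of the cradle, roughly along the robot's y; may be absent (3 or 4 of the four are there). Origin mid-axis, axis along own x. 158 mm long: round steel tube 24 mm in diameter over the middle 130 mm, at each end a blue square fitting, 28 x 28 mm and 14 mm long, on a flat of which it lies, axis 14 mm up. About 0.18 kg.
- fresh_1: Fresh column (BLUE ends); starts on the worktop right of the cradle, roughly along the robot's y; may be absent (3 or 4 of the four are there). Origin mid-axis, axis along own x. 158 mm long: round steel tube 24 mm in diameter over the middle 130 mm, at each end a blue square fitting, 28 x 28 mm and 14 mm long, on a flat of which it lies, axis 14 mm up. About 0.18 kg.
- fresh_2: Fresh column (BLUE ends); starts on the worktop right of the cradle, roughly along the robot's y; may be absent (3 or 4 of the four are there). Origin mid-axis, axis along own x. 158 mm long: round steel tube 24 mm in diameter over the middle 130 mm, at each end a blue square fitting, 28 x 28 mm and 14 mm long, on a flat of which it lies, axis 14 mm up. About 0.18 kg.
- fresh_3: Fresh column (BLUE ends); starts on the worktop right of the cradle, roughly along the robot's y; may be absent (3 or 4 of the four are there). Origin mid-axis, axis along own x. 158 mm long: round steel tube 24 mm in diameter over the middle 130 mm, at each end a blue square fitting, 28 x 28 mm and 14 mm long, on a flat of which it lies, axis 14 mm up. About 0.18 kg.
- tray: Fixed yellow open tray, 200 (its x) x 156 (its y) mm outside, 22 mm high, walls and floor 4 to 5 mm thick, left of the cradle. Origin at the centre of the underside, on the worktop; room for two columns side by side along its x, at about own y = -34 and +34 mm.
- timer: Bystander: white digital timer, 66 x 66 x 21 mm, loose, lying on the worktop. Origin at the centre of the underside.
- tally: Bystander: silver tally counter, 34 x 47 x 49 mm, loose, standing on the worktop. Origin at the centre of the underside.
- reagent: Bystander: bottle with pink contents and blue cap, 56 mm in diameter, 104 mm high, loose, standing on the worktop. Origin at the centre of the underside.

How it is judged:
By the outcome, as a careful person would: the job done as asked, in the order asked, and still so for the second after the job is handed in, with the robot touching nothing.
Of spent_0, spent_1, spent_2, spent_3 only 1 to 2 are there at a start; the rules pass over those that are not, and their reading is None.
Of fresh_0, fresh_1, fresh_2, fresh_3 only 3 to 4 are there at a start; the rules pass over those that are not, and their reading is None.
At some moment in a run one of fresh_0, fresh_1, fresh_2, fresh_3 may be knocked a few centimetres aside while the robot is not near it.
It also fails if it takes over 210 s, if anything falls off the work surface, if the arm or the gripper's body presses on something with over 40 N, if the wrist force passes 120 N, or if a joint passes its speed limit or range.

## Working session

There is one attempt and no reset: what is moved stays moved. The work goes in short steps, Python scripts to look and compute and a tool call to move; the robot and the scene stay as the last step left them, time stands still between calls to the robot, and variables do not carry over. Pictures are saved under pics/ and viewed, at most 14 in all, crops included, and the job is handed in when it is done.

Besides the shell and the picture viewer there is one more tool, called in YAML: its name, and indented under it one key for each argument. drive_tool: Moves the arm, as the interface text tells. Its arguments: {"type":"object","properties":{"rows":{"type":"array"}},"required":["rows"]}

```bash
mkdir -p pics; python3 - <<'E'
from workcell import *
import cv2
print(read_state())
for n in("scene","top"):
    im=camera(n); cv2.imwrite(f"pics/{n}0.png",im[...,::-1]); print(camera_params(n))
print(camera_params("wrist"))
try: print(tcp_to_grasp)
except Exception as e: print(e)
E
```

```text
{'clock': 0.0, 'q': array([-1.29321023e+00,  2.17780253e-01,  1.61494175e+00,  1.84256245e-05,
        1.31128447e+00, -1.12191713e-01]), 'qvel': array([-5.34962718e-04, -5.57055640e-04, -3.22432146e-04,  1.01868546e-03,
        1.94042375e-05,  1.53481131e-04]), 'joint_efforts': array([-5.78524741e-04, -3.96847200e+01, -3.03852975e+01, -1.23485815e-04,
        9.75096482e-03,  3.86945217e-06]), 'tcp_pos': array([ 0.23729445, -0.57731809,  0.2299481 ]), 'tool_rot': array([ 9.81068936e-01,  1.93655071e-01, -9.08233715e-05, -1.20352160e-03]), 'contact_force': array([ 1.20179472, -0.35761657, -0.49166129]), 'moment': array([-0.01301928, -0.02650605, -0.0511767 ]), 'grasp_force': 0.0, 'width': 0.0853122771257632}
{'intrinsics': array([[407.45725151,   0.        , 258.69095953],
       [  0.        , 407.45725151, 191.89987474],
       [  0.        ,   0.        ,   1.        ]]), 'rvec': array([ 1.06403967, -2.50922366,  0.88115979]), 'tvec': array([0.36104761, 0.38227369, 1.08027459])}
{'intrinsics': array([[450.18311067,   0.        , 255.66273436],
       [  0.        , 450.18311067, 185.68860989],
       [  0.        ,   0.        ,   1.        ]]), 'rvec': array([ 2.11256742, -2.16625228,  0.1641249 ]), 'tvec': array([-0.02270888,  0.56725491,  1.25284667])}
{'intrinsics': array([[289.33853179,   0.        , 249.48473518],
       [  0.        , 289.33853179, 192.83630924],
       [  0.        ,   0.        ,   1.        ]]), 'tool_from_camera': array([[-1.21889791e-04, -9.61619929e-01, -2.74384943e-01,
         6.96319878e-02],
       [ 9.99998418e-01, -6.04135023e-04,  1.67304617e-03,
         4.06173495e-04],
       [-1.77460010e-03, -2.74384305e-01,  9.61618481e-01,
        -1.43159368e-01],
       [ 0.00000000e+00,  0.00000000e+00,  0.00000000e+00,
         1.00000000e+00]])}
0.0187
```

View pics/top0.png

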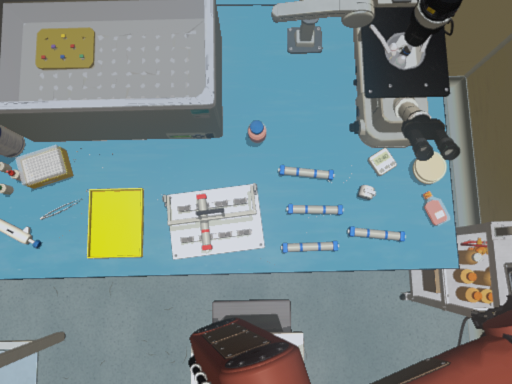

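View pics/scene0.png

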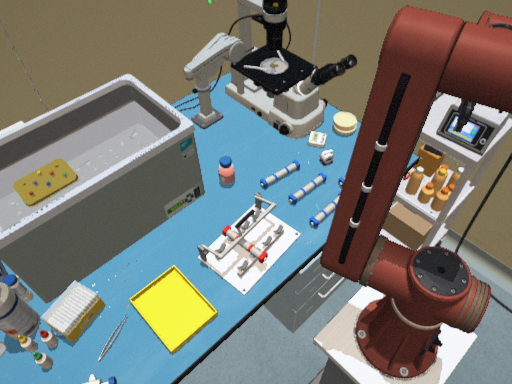

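```bash
cat > h.py <<'E'
from workcell import *
import numpy as np, cv2
from scipy.spatial.transform import Rotation as R
def cam(n):
    """picture, K, camera rotation (world<-cam), camera centre"""
    p=camera_params(n); K=p["intrinsics"]
    if n=="wrist":
        s=read_state(); T=p["tool_from_camera"]; Rt=R.from_quat(s["tool_rot"]).as_matrix()
        Rc=Rt@T[:3,:3]; c=s["tcp_pos"]+Rt@T[:3,3]
    else:
        Rc=cv2.Rodrigues(p["rvec"])[0].T; c=-Rc@p["tvec"]
    return camera(n),K,Rc,c
def onz(uv,z,K,Rc,c):
    uv=np.atleast_2d(uv).astype(float)
    d=np.c_[uv,np.ones(len(uv))]@np.linalg.inv(K).T@Rc.T
    return c+d*((z-c[2])/d[:,2])[:,None]
def proj(P,K,Rc,c):
    q=(np.atleast_2d(P)-c)@Rc@K.T; return q[:,:2]/q[:,2:]
def masks(im):
    h=cv2.cvtColor(im,cv2.COLOR_RGB2HSV); H,S,V=h[...,0],h[...,1],h[...,2]
    return dict(red=((H<6)|(H>174))&(S>150)&(V>90),blue=(H>104)&(H<125)&(S>140)&(V>80),
      white=(S<45)&(V>170),yellow=(H>22)&(H<35)&(S>180)&(V>120))
def blobs(m,lo=8):
    n,_,st,ce=cv2.connectedComponentsWithStats(m.astype(np.uint8))
    return [(ce[i],int(st[i,4])) for i in range(1,n) if st[i,4]>=lo]
E
python3 - <<'E'
from h import *
im,K,Rc,c=cam("top"); print("cam",c)
m=masks(im)
for u,v in((283,170),(331,175),(300,172),(250,200),(203,197)): print(u,v,cv2.cvtColor(im,cv2.COLOR_RGB2HSV)[v,u])
for k in("red","blue","yellow"):
    for ce,a in blobs(m[k]):
        if 140<ce[1]<275: print(k,a,ce.round(1),onz(ce,.016,K,Rc,c)[0].round(4))
# yellow tray
n,l,st,ce=cv2.connectedComponentsWithStats(m["yellow"].astype(np.uint8)); i=1+st[1:,4].argmax()
r=cv2.boxPoints(cv2.minAreaRect(np.argwhere(l==i)[:,::-1].astype(np.float32))); print(onz(r,.022,K,Rc,c).round(4))
w=m["white"].copy(); w[:150]=0;w[270:]=0;w[:,:150]=0;w[:,270:]=0
r=cv2.minAreaRect(np.argwhere(w)[:,::-1].astype(np.float32)); print(r); print(onz(cv2.boxPoints(r),.008,K,Rc,c).round(4))
cv2.imwrite("pics/crop1.png",cv2.resize(im[140:280,60:420,::-1],None,fx=2.2,fy=2.2,interpolation=cv2.INTER_CUBIC))
E
```

```text
cam [ 0.3658682  -0.03726088  1.32539455]
283 170 [106 157 216]
331 175 [105 166 216]
300 172 [ 39   9 198]
250 200 [ 60   7 196]
203 197 [  0 138 213]
red 18 [ 11.  172.5] [0.6289 0.6871 0.016 ]
blue 37 [281.7 169.6] [ 0.6172 -0.1153  0.016 ]
blue 12 [297.3 170.9] [ 0.612  -0.1612  0.016 ]
blue 11 [315.1 173.2] [ 0.6038 -0.2134  0.016 ]
blue 35 [330.6 174.5] [ 0.5988 -0.2591  0.016 ]
blue 40 [290.1 208.5] [ 0.501  -0.1358  0.016 ]
blue 35 [339.9 209.5] [ 0.4942 -0.2807  0.016 ]
blue 8 [324.  209.5] [ 0.4955 -0.2345  0.016 ]
blue 38 [351.5 231. ] [ 0.4311 -0.3111  0.016 ]
blue 9 [367.9 232.9] [ 0.4245 -0.3581  0.016 ]
blue 11 [386.1 234.5] [ 0.4186 -0.4104  0.016 ]
blue 34 [402.2 236.1] [ 0.4128 -0.4565  0.016 ]
blue 29 [ 36.1 243.4] [0.4181 0.602  0.016 ]
blue 33 [335. 245.] [ 0.392  -0.2613  0.016 ]
blue 36 [284.6 247.2] [ 0.3893 -0.1158  0.016 ]
blue 10 [300.8 245.9] [ 0.392  -0.1626  0.016 ]
blue 9 [318.9 246.1] [ 0.3901 -0.2147  0.016 ]
yellow 3307 [114.6 224.4] [0.4674 0.376  0.016 ]
[[0.5667 0.4545 0.022 ]
 [0.5628 0.2991 0.022 ]
 [0.3717 0.2963 0.022 ]
 [0.3755 0.4482 0.022 ]]
((213.73037719726562, 221.10198974609375), (65.224853515625, 93.72266387939453), 82.4505844116211)
[[ 0.5515  0.2375  0.008 ]
 [ 0.5814 -0.0379  0.008 ]
 [ 0.3908 -0.058   0.008 ]
 [ 0.3622  0.2114  0.008 ]]
```

View pics/crop1.png

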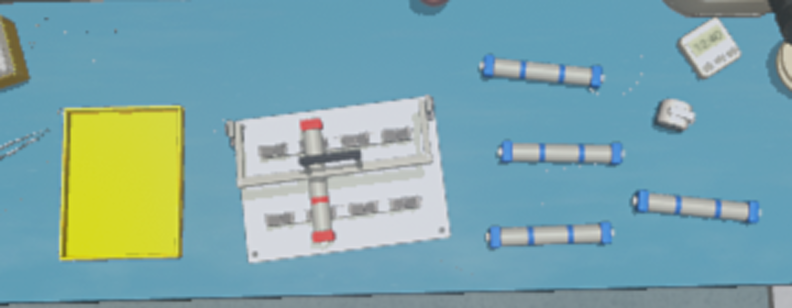

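drive_tool:
  rows:
    - {"rz": -0.143, "z": -0.01}
    - {"rz": -0.143, "z": -0.01}
    - {"rz": -0.143, "z": -0.01}
    - {"rz": -0.143, "z": -0.01}
    - {"rz": -0.143, "z": -0.01}
    - {"rz": -0.143, "z": -0.01}
    - {"rz": -0.143, "z": -0.01}
    - {"rz": -0.143}
    - {"rz": -0.143}

```text
invalid input
```

drive_tool:
  rows:
    - {"x": 0.036, "y": 0.017}
    - {"x": 0.036, "y": 0.017}
    - {"x": 0.036, "y": 0.017}
    - {"x": 0.036, "y": 0.017}
    - {"x": 0.036, "y": 0.017}
    - {"x": 0.036, "y": 0.017}
    - {"x": 0.036, "y": 0.017}
    - {"x": 0.036, "y": 0.017}
    - {"x": 0.036, "y": 0.017}
    - {"x": 0.036, "y": 0.017}

```text
invalid input
```

drive_tool:
  rows:
    - {"x": 0.036, "y": 0.017}
    - {"x": 0.036, "y": 0.017}
    - {"x": 0.036, "y": 0.017}
    - {"x": 0.036, "y": 0.017}
    - {"x": 0.036, "y": 0.017}
    - {"x": 0.036, "y": 0.017}
    - {"x": 0.036, "y": 0.017}
    - {"x": 0.024, "y": 0.014}
    - {}

```text
invalid input
```

```bash
cat >> h.py <<'E'
def save(n,name,f=1.5):
    r=cam(n); cv2.imwrite(f"pics/{name}.png",cv2.resize(r[0][...,::-1],None,fx=f,fy=f)); return r
def plan(P,psi=None):
    """remaining turn rz, then shift in tool axes (after the turn) to TCP P"""
    s=read_state(); Rt=R.from_quat(s["tool_rot"]).as_matrix(); cur=np.arctan2(Rt[1,0],Rt[0,0])
    if psi is None: psi=cur
    d=np.array(P)-s["tcp_pos"]
    print("rz %.3f"%-(((psi-cur)+np.pi)%(2*np.pi)-np.pi),"xyz",np.array([np.cos(psi)*d[0]+np.sin(psi)*d[1],np.sin(psi)*d[0]-np.cos(psi)*d[1],-d[2]]).round(4),
      "psi %.3f"%cur,"tilt %.3f"%np.hypot(Rt[0,2],Rt[1,2]),"tcp",s["tcp_pos"].round(4))
E
python3 - <<'E'
from h import *
im,K,Rc,c=save("wrist","w1"); plan([.471,.088,.3],1.677)
m=masks(im)
for ce,a in blobs(m["red"],30): print(a,ce.round(1),onz(ce,.052,K,Rc,c)[0].round(4))
E
```

```text
rz -1.287 xyz [ 0.6371  0.3029 -0.0695] psi 0.390 tilt 0.002 tcp [ 0.2374 -0.5776  0.2305]
```

View pics/w1.png

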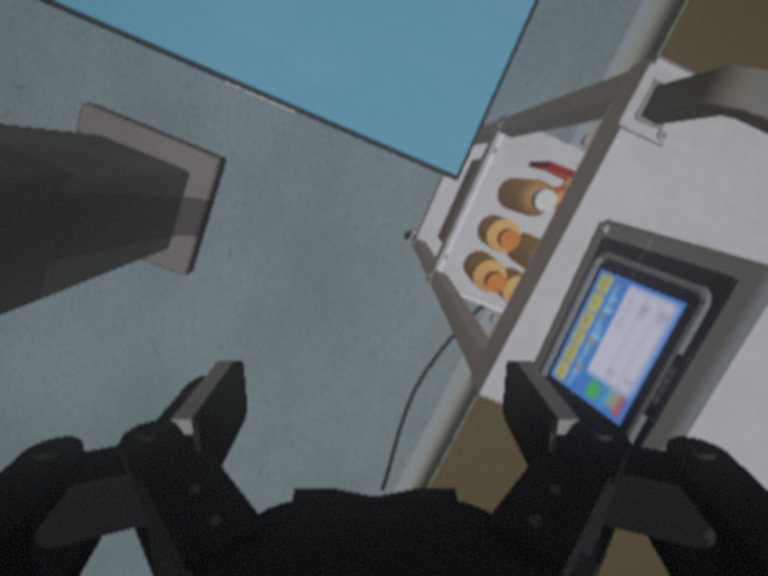

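The moves were refused, and the picture shows the cart, so the arm has not moved. I'll retry with every key in each row.

drive_tool:
  rows:
    - {"rx": 0, "ry": 0, "rz": -0.143, "x": 0, "y": 0, "z": -0.01, "gripper": 0.085}
    - {"rx": 0, "ry": 0, "rz": -0.143, "x": 0, "y": 0, "z": -0.01, "gripper": 0.085}
    - {"rx": 0, "ry": 0, "rz": -0.143, "x": 0, "y": 0, "z": -0.01, "gripper": 0.085}
    - {"rx": 0, "ry": 0, "rz": -0.143, "x": 0, "y": 0, "z": -0.01, "gripper": 0.085}
    - {"rx": 0, "ry": 0, "rz": -0.143, "x": 0, "y": 0, "z": -0.01, "gripper": 0.085}
    - {"rx": 0, "ry": 0, "rz": -0.143, "x": 0, "y": 0, "z": -0.01, "gripper": 0.085}
    - {"rx": 0, "ry": 0, "rz": -0.143, "x": 0, "y": 0, "z": -0.01, "gripper": 0.085}
    - {"rx": 0, "ry": 0, "rz": -0.143, "x": 0, "y": 0, "z": 0, "gripper": 0.085}
    - {"rx": 0, "ry": 0, "rz": -0.143, "x": 0, "y": 0, "z": 0, "gripper": 0.085}

```text
clock: 1.1
tcp_pos: [0.2375, -0.5782, 0.3017]
tool_rot: [0.666, 0.746, -0.0, 0.0]
contact_force: [0.2, 0.6, -0.3]
width: 0.085
grasp_force: 0.0
```

drive_tool:
  rows:
    - {"rx": 0, "ry": 0, "rz": 0, "x": 0.044, "y": 0.021, "z": 0, "gripper": 0.085}
    - {"rx": 0, "ry": 0, "rz": 0, "x": 0.044, "y": 0.021, "z": 0, "gripper": 0.085}
    - {"rx": 0, "ry": 0, "rz": 0, "x": 0.044, "y": 0.021, "z": 0, "gripper": 0.085}
    - {"rx": 0, "ry": 0, "rz": 0, "x": 0.044, "y": 0.021, "z": 0, "gripper": 0.085}
    - {"rx": 0, "ry": 0, "rz": 0, "x": 0.044, "y": 0.021, "z": 0, "gripper": 0.085}
    - {"rx": 0, "ry": 0, "rz": 0, "x": 0.044, "y": 0.021, "z": 0, "gripper": 0.085}
    - {"rx": 0, "ry": 0, "rz": 0, "x": 0.044, "y": 0.021, "z": 0, "gripper": 0.085}
    - {"rx": 0, "ry": 0, "rz": 0, "x": 0.044, "y": 0.021, "z": 0, "gripper": 0.085}
    - {"rx": 0, "ry": 0, "rz": 0, "x": 0.044, "y": 0.021, "z": 0, "gripper": 0.085}
    - {"rx": 0, "ry": 0, "rz": 0, "x": 0.044, "y": 0.021, "z": 0, "gripper": 0.085}

```text
clock: 2.1
tcp_pos: [0.3999, -0.1164, 0.3014]
tool_rot: [0.669, 0.743, 0.0, 0.0]
contact_force: [1.2, 0.5, -0.3]
width: 0.0847
grasp_force: 0.0
```

drive_tool:
  rows:
    - {"rx": 0, "ry": 0, "rz": 0, "x": 0.044, "y": 0.021, "z": 0, "gripper": 0.085}
    - {"rx": 0, "ry": 0, "rz": 0, "x": 0.044, "y": 0.021, "z": 0, "gripper": 0.085}
    - {"rx": 0, "ry": 0, "rz": 0, "x": 0.044, "y": 0.021, "z": 0, "gripper": 0.085}
    - {"rx": 0, "ry": 0, "rz": 0, "x": 0.044, "y": 0.021, "z": 0, "gripper": 0.085}
    - {"rx": 0, "ry": 0, "rz": 0, "x": 0.021, "y": 0.009, "z": 0, "gripper": 0.085}
    - {"rx": 0, "ry": 0, "rz": 0, "x": 0, "y": 0, "z": 0, "gripper": 0.085}
    - {"rx": 0, "ry": 0, "rz": 0, "x": 0, "y": 0, "z": 0, "gripper": 0.085}

```text
clock: 2.8
tcp_pos: [0.4711, 0.0874, 0.3009]
tool_rot: [0.668, 0.744, -0.001, -0.0]
contact_force: [0.1, 0.0, 0.2]
width: 0.0854
grasp_force: 0.0
```

```bash
python3 - <<'E'
from h import *
im,K,Rc,c=save("wrist","w2"); plan([.471,.088,.3],1.677)
m=masks(im)
for ce,a in blobs(m["red"],30): print(a,ce.round(1),onz(ce,.052,K,Rc,c)[0].round(4))
E
```

```text
rz -0.000 xyz [0.0012 0.0001 0.001 ] psi 1.677 tilt 0.001 tcp [0.4711 0.0868 0.301 ]
```

View pics/w2.png

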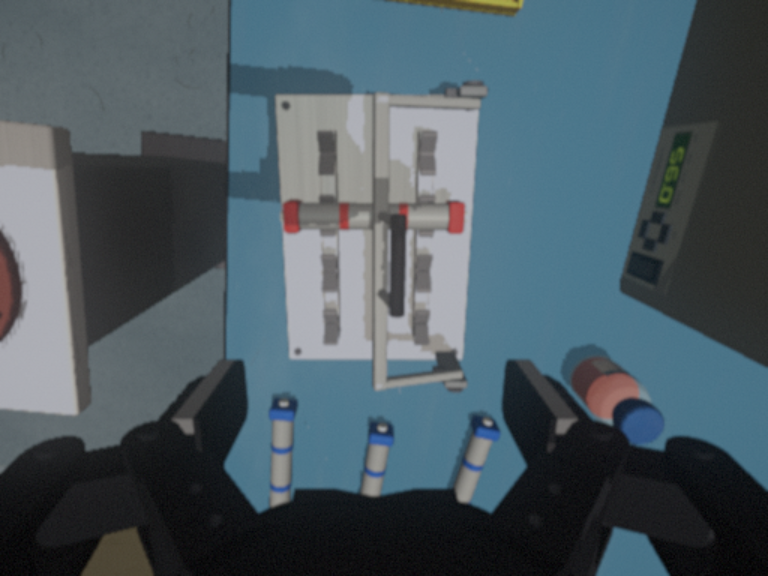

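The cradle fills the middle of the view. Its plate corners are at about (277,97), (290,358), (465,358) and (478,97), the black handle runs (398,217)-(398,315), and the spent column's red ends are at (291,216) and (456,217). The picture is scaled by 1.5.

```bash
python3 - <<'E'
from h import *
im,K,Rc,c=cam("wrist")
h=cv2.cvtColor(im,cv2.COLOR_RGB2HSV)
P=onz(np.array([[277,95],[290,359],[466,359],[478,95]])/1.5,.008,K,Rc,c); print("corners",P[:,:2].round(4).tolist(),"ctr",P.mean(0).round(4))
ex=(P[2]+P[3]-P[0]-P[1]);ey=P[0]+P[3]-P[1]-P[2]; print("yaw",np.arctan2(ex[1],ex[0]),np.arctan2(-ey[0],ey[1]),np.linalg.norm(ex)/2,np.linalg.norm(ey)/2)
r=((h[...,0]<8)|(h[...,0]>172))&(h[...,1]>130)&(h[...,2]>80)
for ce,a in blobs(r,15): print("red",a,ce.round(1),onz(ce,.055,K,Rc,c)[0].round(4))
d=h[...,2]<60; d[:,:250]=0;d[:,280:]=0;d[:140]=0;d[215:]=0
p=np.argwhere(d)[:,::-1].astype(np.float32); print(cv2.minAreaRect(p))
e=np.array([[p[:,0].mean(),p[:,1].min()],[p[:,0].mean(),p[:,1].max()],p.mean(0)]); print("handle",onz(e,.1165,K,Rc,c).round(4))
E
```

```text
corners [[0.368, 0.2074], [0.3939, -0.0582], [0.5858, -0.0378], [0.5531, 0.2271]] ctr [0.4752 0.0846 0.008 ]
yaw 0.10578590736624503 0.11003298384696812 0.18961030700192766 0.2669007446243445
red 155 [193.7 144.1] [0.3946 0.1037 0.055 ]
red 164 [303.8 143.8] [0.5407 0.1195 0.055 ]
red 64 [228.7 143.9] [0.441  0.1089 0.055 ]
red 19 [268.7 139.4] [0.4934 0.1204 0.055 ]
((265.0, 166.0), (46.0, 8.0), 90.0)
handle [[0.4841 0.1215 0.1165]
 [0.4906 0.0683 0.1165]
 [0.4858 0.108  0.1165]]
```

```bash
python3 - <<'E'
from h import *
W=cam("wrist"); T=cam("top")
def ray(uv,K,Rc,c): d=Rc@np.linalg.inv(K)@np.r_[uv,1]; return c,d/np.linalg.norm(d)
def tri(a,b):
    A=np.zeros((3,3));B=np.zeros(3)
    for c,d in(a,b): M=np.eye(3)-np.outer(d,d);A+=M;B+=M@c
    x=np.linalg.solve(A,B); return x,[np.linalg.norm((np.eye(3)-np.outer(d,d))@(x-c)) for c,d in(a,b)]
im=W[0]; h=cv2.cvtColor(im,cv2.COLOR_RGB2HSV)[...,2]<60; h[:,:255]=0;h[:,275:]=0;h[:130]=0;h[220:]=0
p=np.argwhere(h)[:,::-1]; print(p.min(0),p.max(0)); cw=(p.min(0)+p.max(0))/2
print(tri(ray(cw,*W[1:]),ray(np.array([210.4,211.8]),*T[1:])))
print("crosscheck top bar ctr ", onz([[208.5,217]],.0705,*T[1:]))
c0=np.array([.474,.0853]);y=.107
for th in(0,.1,.2,.3,.4):
    a=np.radians(148.5)-th; P=[c0[0]+(.075+.088*np.cos(a))*np.cos(y),c0[1]+(.075+.088*np.cos(a))*np.sin(y),.0705+.088*np.sin(a)]
    b=np.pi-th; Q=[c0[0]+(.075+.075*np.cos(b))*np.cos(y),c0[1]+(.075+.075*np.cos(b))*np.sin(y),.0705+.075*np.sin(b)]
    print(th,"handle",np.round(P,3),proj(P,*W[1:])[0].round(1),proj(P,*T[1:])[0].round(1),"bar",proj(Q,*W[1:])[0].round(1),proj(Q,*T[1:])[0].round(1))
cv2.imwrite("pics/sc1.png",cv2.resize(camera("scene")[190:295,180:310,::-1],None,fx=5,fy=5,interpolation=cv2.INTER_CUBIC))
E
```

```text
[261 143] [269 199]
(array([0.48889086, 0.08764278, 0.10716657]), [np.float64(0.0008848909245270044), np.float64(0.0008848909245271348)])
crosscheck top bar ctr  [[0.47724798 0.09690299 0.0705    ]]
0 handle [0.474 0.085 0.116] [251.6 173.2] [211.  216.6] bar [251.4 165.7] [212.7 218.1]
0.1 handle [0.479 0.086 0.124] [256.1 174.5] [210.5 214.6] bar [251.7 166.8] [212.4 217.7]
0.2 handle [0.485 0.086 0.13 ] [261.3 175.8] [210.  212.2] bar [252.6 167.9] [212.1 217.1]
0.3 handle [0.491 0.087 0.137] [267.3 177. ] [209.5 209.7] bar [254.2 169.1] [211.7 216.2]
0.4 handle [0.498 0.088 0.142] [274.  178.2] [208.9 206.9] bar [256.4 170.2] [211.4 215. ]
```

View pics/sc1.png

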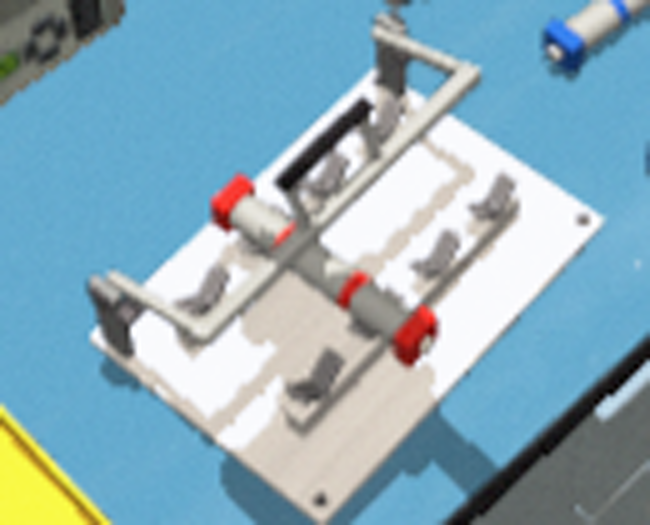

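The scene crop shows the bar slightly raised, with the black handle at about (325,145) in the crop. Both views give roughly 0.24 rad. The only spent column is in groove 2. Next I'll pinch the handle.

drive_tool:
  rows:
    - {"rx": 0, "ry": 0, "rz": 0, "x": 0, "y": 0.008, "z": 0.03, "gripper": 0.05}
    - {"rx": 0, "ry": 0, "rz": 0, "x": 0, "y": 0.008, "z": 0.04, "gripper": 0.05}
    - {"rx": 0, "ry": 0, "rz": 0, "x": 0, "y": 0, "z": 0.04, "gripper": 0.05}
    - {"rx": 0, "ry": 0, "rz": 0, "x": 0, "y": 0, "z": 0.04, "gripper": 0.05}
    - {"rx": 0, "ry": 0, "rz": 0, "x": 0, "y": 0, "z": 0.025, "gripper": 0.05}
    - {"rx": 0, "ry": 0, "rz": 0, "x": 0, "y": 0, "z": 0.012, "gripper": 0.05}
    - {"rx": 0, "ry": 0, "rz": 0, "x": 0, "y": 0, "z": 0, "gripper": 0.05}

```text
clock: 3.75
tcp_pos: [0.4859, 0.0884, 0.1127]
tool_rot: [0.669, 0.743, -0.001, -0.001]
contact_force: [-0.2, -0.8, -0.1]
width: 0.0501
grasp_force: 0.0
```

drive_tool:
  rows:
    - {"rx": 0, "ry": 0, "rz": 0, "x": 0, "y": 0, "z": 0, "gripper": 0.0}
    - {"rx": 0, "ry": 0, "rz": 0, "x": 0, "y": 0, "z": 0, "gripper": 0.0}
    - {"rx": 0, "ry": 0, "rz": 0, "x": 0, "y": 0, "z": 0, "gripper": 0.0}
    - {"rx": 0, "ry": 0, "rz": 0, "x": 0, "y": 0, "z": 0, "gripper": 0.0}
    - {"rx": 0, "ry": 0, "rz": 0, "x": 0, "y": 0, "z": 0, "gripper": 0.0}
    - {"rx": 0, "ry": 0, "rz": 0, "x": 0, "y": 0, "z": 0, "gripper": 0.0}
    - {"rx": 0, "ry": 0, "rz": 0, "x": 0, "y": 0, "z": 0, "gripper": 0.0}
    - {"rx": 0, "ry": 0, "rz": 0, "x": 0, "y": 0, "z": 0, "gripper": 0.0}

```text
clock: 4.55
tcp_pos: [0.4873, 0.0889, 0.1162]
tool_rot: [0.669, 0.744, -0.0, 0.0]
contact_force: [-4.3, -2.9, 6.5]
width: 0.0099
grasp_force: 58.4
```

drive_tool:
  rows:
    - {"rx": 0, "ry": 0, "rz": 0, "x": 0, "y": 0.0117, "z": -0.0097, "gripper": 0.0}
    - {"rx": 0, "ry": 0, "rz": 0, "x": 0, "y": 0.0132, "z": -0.0076, "gripper": 0.0}
    - {"rx": 0, "ry": 0, "rz": 0, "x": 0, "y": 0.0143, "z": -0.0052, "gripper": 0.0}
    - {"rx": 0, "ry": 0, "rz": 0, "x": 0, "y": 0, "z": 0, "gripper": 0.0}

```text
clock: 4.95
tcp_pos: [0.5268, 0.093, 0.1402]
tool_rot: [0.669, 0.744, -0.001, -0.0]
contact_force: [-6.4, -1.1, 12.6]
width: 0.01
grasp_force: 59.4
```

drive_tool:
  rows:
    - {"rx": 0, "ry": 0, "rz": 0, "x": 0, "y": 0.015, "z": -0.0036, "gripper": 0.0}
    - {"rx": 0, "ry": 0, "rz": 0, "x": 0, "y": 0.0152, "z": -0.001, "gripper": 0.0}
    - {"rx": 0, "ry": 0, "rz": 0, "x": 0, "y": 0.015, "z": 0.0026, "gripper": 0.0}
    - {"rx": 0, "ry": 0, "rz": 0, "x": 0, "y": 0.0143, "z": 0.0051, "gripper": 0.0}
    - {"rx": 0, "ry": 0, "rz": 0, "x": 0, "y": 0, "z": 0, "gripper": 0.0}

```text
clock: 5.45
tcp_pos: [0.5881, 0.0994, 0.1356]
tool_rot: [0.669, 0.744, 0.002, 0.002]
contact_force: [2.1, 0.1, 2.2]
width: 0.0095
grasp_force: 59.3
```

drive_tool:
  rows:
    - {"rx": 0, "ry": 0, "rz": 0, "x": 0, "y": 0.0132, "z": 0.0075, "gripper": 0.0}
    - {"rx": 0, "ry": 0, "rz": 0, "x": 0, "y": 0.0117, "z": 0.0097, "gripper": 0.0}
    - {"rx": 0, "ry": 0, "rz": 0, "x": 0, "y": 0.0099, "z": 0.0115, "gripper": 0.0}
    - {"rx": 0, "ry": 0, "rz": 0, "x": 0, "y": 0, "z": 0, "gripper": 0.0}

```text
clock: 5.85
tcp_pos: [0.6198, 0.1028, 0.1055]
tool_rot: [0.669, 0.744, -0.001, -0.0]
contact_force: [-1.2, -1.8, 2.0]
width: 0.0096
grasp_force: 61.4
```

drive_tool:
  rows:
    - {"rx": 0, "ry": 0, "rz": 0, "x": 0, "y": 0, "z": 0, "gripper": 0.03}
    - {"rx": 0, "ry": 0, "rz": 0, "x": 0, "y": 0, "z": 0, "gripper": 0.03}
    - {"rx": 0, "ry": 0, "rz": 0, "x": 0, "y": 0, "z": 0, "gripper": 0.03}
    - {"rx": 0, "ry": 0, "rz": 0, "x": 0, "y": 0, "z": -0.03, "gripper": 0.03}
    - {"rx": 0, "ry": 0, "rz": 0, "x": 0, "y": 0, "z": -0.04, "gripper": 0.03}
    - {"rx": 0, "ry": 0, "rz": 0, "x": 0, "y": 0, "z": -0.045, "gripper": 0.03}
    - {"rx": 0, "ry": 0, "rz": 0, "x": 0, "y": -0.03, "z": -0.02, "gripper": 0.036}
    - {"rx": 0, "ry": 0, "rz": 0, "x": 0, "y": -0.04, "z": 0, "gripper": 0.036}
    - {"rx": 0, "ry": 0, "rz": 0, "x": 0, "y": -0.04, "z": 0, "gripper": 0.036}
    - {"rx": 0, "ry": 0, "rz": 0, "x": 0.02, "y": -0.036, "z": 0, "gripper": 0.036}

```text
clock: 6.85
tcp_pos: [0.4715, 0.1065, 0.2404]
tool_rot: [0.67, 0.743, 0.0, 0.001]
contact_force: [-0.3, 1.4, 0.6]
width: 0.0359
grasp_force: 0.0
```

drive_tool:
  rows:
    - {"rx": 0, "ry": 0, "rz": -0.143, "x": 0, "y": 0, "z": 0, "gripper": 0.036}
    - {"rx": 0, "ry": 0, "rz": -0.143, "x": 0, "y": 0, "z": 0, "gripper": 0.036}
    - {"rx": 0, "ry": 0, "rz": -0.143, "x": 0, "y": 0, "z": 0, "gripper": 0.036}
    - {"rx": 0, "ry": 0, "rz": -0.143, "x": 0, "y": 0, "z": 0, "gripper": 0.036}
    - {"rx": 0, "ry": 0, "rz": -0.143, "x": 0, "y": 0, "z": 0, "gripper": 0.036}
    - {"rx": 0, "ry": 0, "rz": -0.143, "x": 0, "y": 0, "z": 0, "gripper": 0.036}
    - {"rx": 0, "ry": 0, "rz": -0.143, "x": 0, "y": 0, "z": 0, "gripper": 0.036}
    - {"rx": 0, "ry": 0, "rz": -0.143, "x": 0, "y": 0, "z": 0, "gripper": 0.036}
    - {"rx": 0, "ry": 0, "rz": -0.143, "x": 0, "y": 0, "z": 0, "gripper": 0.036}
    - {"rx": 0, "ry": 0, "rz": -0.143, "x": 0, "y": 0, "z": 0, "gripper": 0.036}

```text
clock: 7.85
tcp_pos: [0.4728, 0.1077, 0.2402]
tool_rot: [0.014, 1.0, 0.0, 0.0]
contact_force: [0.3, -0.6, -0.4]
width: 0.0361
grasp_force: 0.0
```

drive_tool:
  rows:
    - {"rx": 0, "ry": 0, "rz": -0.141, "x": 0, "y": 0, "z": 0, "gripper": 0.036}
    - {"rx": 0, "ry": 0, "rz": 0, "x": 0, "y": 0, "z": 0, "gripper": 0.036}
    - {"rx": 0, "ry": 0, "rz": 0, "x": 0, "y": 0, "z": 0, "gripper": 0.036}

```text
clock: 8.15
tcp_pos: [0.4728, 0.1077, 0.2402]
tool_rot: [-0.052, 0.999, 0.0, 0.0]
contact_force: [-0.1, 0.2, 0.3]
width: 0.0357
grasp_force: 0.0
```

```bash
python3 - <<'E'
from h import *
im,K,Rc,c=save("wrist","w3"); plan([.470,.112,.031],3.249)
h=cv2.cvtColor(im,cv2.COLOR_RGB2HSV)
r=((h[...,0]<8)|(h[...,0]>172))&(h[...,1]>130)&(h[...,2]>80)
for ce,a in blobs(r,30): print("red",a,ce.round(1),onz(ce,.055,K,Rc,c)[0].round(4))
E
```

```text
rz -0.004 xyz [0.0023 0.0046 0.2091] psi -3.038 tilt 0.000 tcp [0.4728 0.1077 0.2401]
red 254 [254.6 102.8] [0.3958 0.1044 0.055 ]
red 82 [254.4 192. ] [0.4958 0.115  0.055 ]
red 191 [254.5 229. ] [0.5427 0.1202 0.055 ]
```

View pics/w3.png

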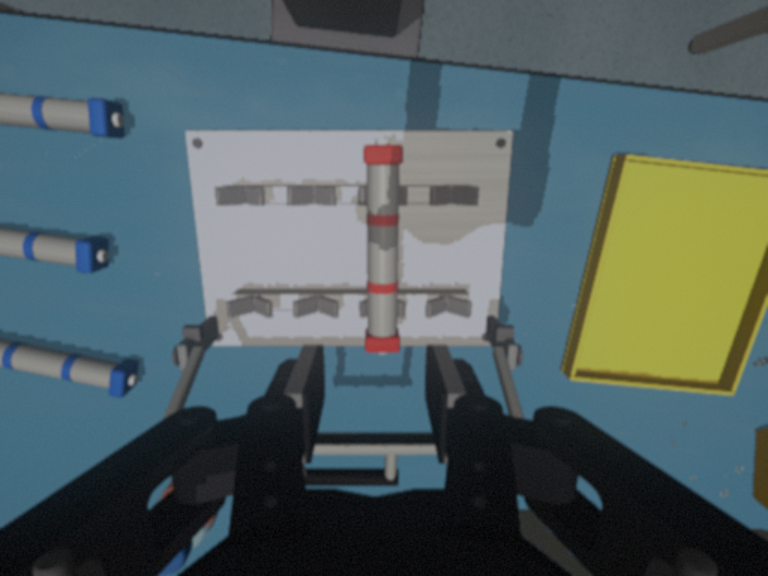

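The bar is now back and the spent column, vertical at about x=383 with red ends at (383,154) and (382,344), is free to take.

drive_tool:
  rows:
    - {"rx": 0, "ry": 0, "rz": 0, "x": 0.0025, "y": 0.0045, "z": 0.03, "gripper": 0.04}
    - {"rx": 0, "ry": 0, "rz": 0, "x": 0, "y": 0, "z": 0.04, "gripper": 0.04}
    - {"rx": 0, "ry": 0, "rz": 0, "x": 0, "y": 0, "z": 0.04, "gripper": 0.04}
    - {"rx": 0, "ry": 0, "rz": 0, "x": 0, "y": 0, "z": 0.04, "gripper": 0.04}
    - {"rx": 0, "ry": 0, "rz": 0, "x": 0, "y": 0, "z": 0.039, "gripper": 0.04}
    - {"rx": 0, "ry": 0, "rz": 0, "x": 0, "y": 0, "z": 0.02, "gripper": 0.04}
    - {"rx": 0, "ry": 0, "rz": 0, "x": 0, "y": 0, "z": 0, "gripper": 0.04}
    - {"rx": 0, "ry": 0, "rz": 0, "x": 0, "y": 0, "z": 0, "gripper": 0.0}
    - {"rx": 0, "ry": 0, "rz": 0, "x": 0, "y": 0, "z": 0, "gripper": 0.0}
    - {"rx": 0, "ry": 0, "rz": 0, "x": 0, "y": 0, "z": 0, "gripper": 0.0}

```text
clock: 9.2
tcp_pos: [0.4709, 0.1126, 0.0327]
tool_rot: [-0.053, 0.999, 0.001, 0.001]
contact_force: [-1.1, 3.7, 0.6]
width: 0.022
grasp_force: 58.7
```

drive_tool:
  rows:
    - {"rx": 0, "ry": 0, "rz": 0, "x": 0, "y": 0, "z": 0, "gripper": 0.0}
    - {"rx": 0, "ry": 0, "rz": 0, "x": 0, "y": 0, "z": 0, "gripper": 0.0}
    - {"rx": 0, "ry": 0, "rz": 0, "x": 0, "y": 0, "z": -0.02, "gripper": 0.0}
    - {"rx": 0, "ry": 0, "rz": 0, "x": 0, "y": 0, "z": -0.03, "gripper": 0.0}
    - {"rx": 0, "ry": 0, "rz": 0, "x": 0, "y": 0, "z": -0.03, "gripper": 0.0}
    - {"rx": 0, "ry": 0, "rz": 0, "x": 0, "y": 0, "z": -0.03, "gripper": 0.0}
    - {"rx": 0, "ry": 0, "rz": 0, "x": 0, "y": 0, "z": 0, "gripper": 0.0}

```text
clock: 9.9
tcp_pos: [0.4745, 0.1115, 0.1464]
tool_rot: [-0.053, 0.999, -0.001, 0.006]
contact_force: [1.2, 0.2, -1.7]
width: 0.0226
grasp_force: 59.1
```

drive_tool:
  rows:
    - {"rx": 0, "ry": 0, "rz": 0.085, "x": 0.003, "y": 0, "z": 0, "gripper": 0.0}
    - {"rx": 0, "ry": 0, "rz": 0, "x": 0, "y": 0.04, "z": 0, "gripper": 0.0}
    - {"rx": 0, "ry": 0, "rz": 0, "x": 0, "y": 0.045, "z": 0, "gripper": 0.0}
    - {"rx": 0, "ry": 0, "rz": 0, "x": 0, "y": 0.045, "z": 0, "gripper": 0.0}
    - {"rx": 0, "ry": 0, "rz": 0, "x": 0, "y": 0.045, "z": 0, "gripper": 0.0}
    - {"rx": 0, "ry": 0, "rz": 0, "x": 0, "y": 0.045, "z": 0, "gripper": 0.0}
    - {"rx": 0, "ry": 0, "rz": 0, "x": 0, "y": 0.04, "z": 0, "gripper": 0.0}
    - {"rx": 0, "ry": 0, "rz": 0, "x": 0, "y": 0, "z": 0, "gripper": 0.0}
    - {"rx": 0, "ry": 0, "rz": 0, "x": 0, "y": 0, "z": 0, "gripper": 0.0}

```text
clock: 10.8
tcp_pos: [0.4606, 0.3712, 0.1392]
tool_rot: [-0.012, 1.0, -0.001, -0.001]
contact_force: [-0.2, 0.2, -3.7]
width: 0.0224
grasp_force: 59.5
```

```bash
python3 - <<'E'
from h import *
plan([.469,.372,.009],3.16)
im,K,Rc,c=save("wrist","w4")
y=masks(im)["yellow"].astype(np.uint8); 
cn=max(cv2.findContours(y,0,2)[0],key=cv2.contourArea); print(cv2.boundingRect(cn), proj([.469,.372,.005],K,Rc,c))
E
```

```text
rz 0.005 xyz [-0.0084  0.0006  0.1302] psi -3.118 tilt 0.003 tcp [0.4606 0.3712 0.1392]Traceback (most recent call last):
  File "<stdin>", line 5, in <module>
ValueError: max() iterable argument is empty
```

View pics/w4.png

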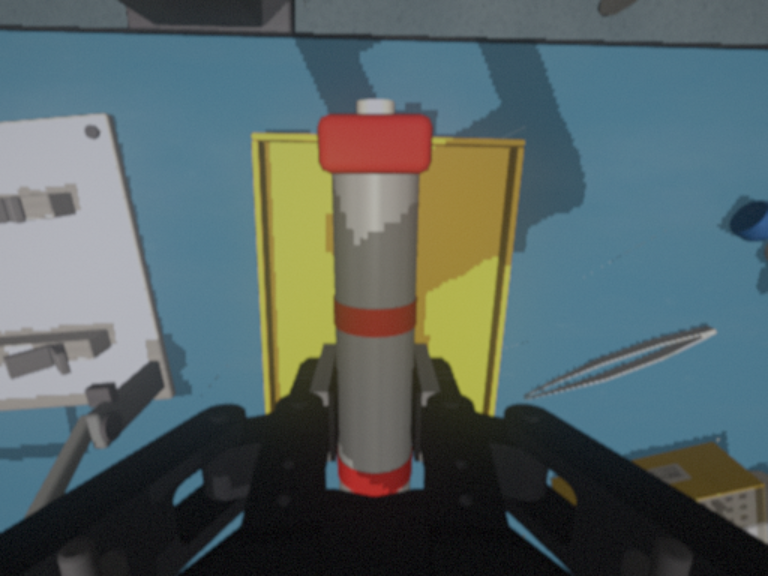

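The spent column is held level over the tray, and its front end at (375,140) lines up with the tray's near rim. The camera is high here, so I'm relying on the top view for the tray centre.

drive_tool:
  rows:
    - {"rx": 0, "ry": 0, "rz": 0, "x": -0.0085, "y": 0, "z": 0.03, "gripper": 0.0}
    - {"rx": 0, "ry": 0, "rz": 0, "x": 0, "y": 0, "z": 0.04, "gripper": 0.0}
    - {"rx": 0, "ry": 0, "rz": 0, "x": 0, "y": 0, "z": 0.035, "gripper": 0.0}
    - {"rx": 0, "ry": 0, "rz": 0, "x": 0, "y": 0, "z": 0.015, "gripper": 0.0}
    - {"rx": 0, "ry": 0, "rz": 0, "x": 0, "y": 0, "z": 0.01, "gripper": 0.0}
    - {"rx": 0, "ry": 0, "rz": 0, "x": 0, "y": 0, "z": 0, "gripper": 0.0}

```text
clock: 11.45
tcp_pos: [0.4695, 0.3706, 0.0102]
tool_rot: [-0.01, 1.0, -0.001, -0.001]
contact_force: [0.1, 1.1, -1.8]
width: 0.0228
grasp_force: 59.6
```

drive_tool:
  rows:
    - {"rx": 0, "ry": 0, "rz": 0, "x": 0, "y": 0, "z": 0, "gripper": 0.035}
    - {"rx": 0, "ry": 0, "rz": 0, "x": 0, "y": 0, "z": 0, "gripper": 0.035}
    - {"rx": 0, "ry": 0, "rz": 0, "x": 0, "y": 0, "z": 0, "gripper": 0.035}
    - {"rx": 0, "ry": 0, "rz": 0, "x": 0, "y": 0, "z": 0, "gripper": 0.035}
    - {"rx": 0, "ry": 0, "rz": 0, "x": 0, "y": 0, "z": -0.03, "gripper": 0.04}
    - {"rx": 0, "ry": 0, "rz": 0, "x": 0, "y": 0, "z": -0.04, "gripper": 0.05}
    - {"rx": 0, "ry": 0, "rz": 0, "x": 0, "y": 0, "z": -0.045, "gripper": 0.05}
    - {"rx": 0, "ry": 0, "rz": 0, "x": 0, "y": 0, "z": -0.045, "gripper": 0.05}
    - {"rx": 0, "ry": 0, "rz": 0, "x": 0, "y": 0, "z": 0, "gripper": 0.05}

```text
clock: 12.35
tcp_pos: [0.4749, 0.375, 0.1808]
tool_rot: [-0.011, 1.0, 0.004, 0.007]
contact_force: [1.5, 0.2, 1.0]
width: 0.0498
grasp_force: 0.0
```

drive_tool:
  rows:
    - {"rx": 0, "ry": 0, "rz": 0, "x": 0, "y": -0.03, "z": -0.03, "gripper": 0.05}
    - {"rx": 0, "ry": 0, "rz": 0, "x": 0, "y": -0.04, "z": -0.03, "gripper": 0.05}
    - {"rx": 0, "ry": 0, "rz": 0, "x": 0, "y": -0.04, "z": -0.03, "gripper": 0.05}
    - {"rx": 0, "ry": 0, "rz": 0, "x": 0, "y": -0.04, "z": -0.03, "gripper": 0.05}
    - {"rx": 0, "ry": 0, "rz": 0, "x": 0, "y": -0.05, "z": 0, "gripper": 0.05}
    - {"rx": 0, "ry": 0, "rz": 0, "x": 0, "y": -0.05, "z": 0, "gripper": 0.05}
    - {"rx": 0, "ry": 0, "rz": 0, "x": 0, "y": -0.05, "z": 0, "gripper": 0.05}
    - {"rx": 0, "ry": 0, "rz": 0, "x": 0, "y": -0.05, "z": 0, "gripper": 0.05}
    - {"rx": 0, "ry": 0, "rz": 0, "x": 0, "y": -0.05, "z": 0, "gripper": 0.05}
    - {"rx": 0, "ry": 0, "rz": 0, "x": 0, "y": -0.05, "z": 0, "gripper": 0.05}

```text
clock: 13.35
tcp_pos: [0.4788, -0.0801, 0.2909]
tool_rot: [-0.011, 1.0, -0.0, 0.0]
contact_force: [0.3, 0.2, -0.2]
width: 0.0501
grasp_force: 0.0
```

drive_tool:
  rows:
    - {"rx": 0, "ry": 0, "rz": 0.145, "x": 0, "y": 0, "z": 0, "gripper": 0.05}
    - {"rx": 0, "ry": 0, "rz": 0.145, "x": 0, "y": 0, "z": 0, "gripper": 0.05}
    - {"rx": 0, "ry": 0, "rz": 0.145, "x": 0, "y": 0, "z": 0, "gripper": 0.05}
    - {"rx": 0, "ry": 0, "rz": 0.145, "x": 0, "y": 0, "z": 0, "gripper": 0.05}
    - {"rx": 0, "ry": 0, "rz": 0.145, "x": 0, "y": 0, "z": 0, "gripper": 0.05}
    - {"rx": 0, "ry": 0, "rz": 0.145, "x": 0, "y": 0, "z": 0, "gripper": 0.05}
    - {"rx": 0, "ry": 0, "rz": 0.145, "x": 0, "y": 0, "z": 0, "gripper": 0.05}
    - {"rx": 0, "ry": 0, "rz": 0.145, "x": 0, "y": 0, "z": 0, "gripper": 0.05}
    - {"rx": 0, "ry": 0, "rz": 0.145, "x": 0, "y": 0, "z": 0, "gripper": 0.05}
    - {"rx": 0, "ry": 0, "rz": 0.145, "x": 0, "y": 0, "z": 0, "gripper": 0.05}

```text
clock: 14.35
tcp_pos: [0.4791, -0.0781, 0.2906]
tool_rot: [0.657, 0.754, -0.0, -0.0]
contact_force: [0.1, -0.1, 0.4]
width: 0.0501
grasp_force: 0.0
```

drive_tool:
  rows:
    - {"rx": 0, "ry": 0, "rz": 0.14, "x": -0.05, "y": 0, "z": 0, "gripper": 0.05}
    - {"rx": 0, "ry": 0, "rz": 0, "x": -0.03, "y": 0, "z": 0, "gripper": 0.05}
    - {"rx": 0, "ry": 0, "rz": 0, "x": 0, "y": 0, "z": 0, "gripper": 0.05}
    - {"rx": 0, "ry": 0, "rz": 0, "x": 0, "y": 0, "z": 0, "gripper": 0.05}

```text
clock: 14.75
tcp_pos: [0.4862, -0.1578, 0.2905]
tool_rot: [0.707, 0.707, 0.0, -0.001]
contact_force: [0.5, 0.5, -0.2]
width: 0.0498
grasp_force: 0.0
```

```bash
cat >> h.py <<'E'
def ends(n,z=.018,a=15):
    """blue fittings (and bands) from one camera"""
    r=cam(n); h=cv2.cvtColor(r[0],cv2.COLOR_RGB2HSV); m=(h[...,0]>103)&(h[...,0]<128)&(h[...,1]>165)&(h[...,2]>70)
    for ce,ar in blobs(m,a):
        P=onz(ce,z,*r[1:])[0]
        if .3<P[0]<.7 and -.6<P[1]<.25: print(n,ar,ce.round(1),P[:2].round(4))
    return r
E
python3 - <<'E'
from h import *
im,K,Rc,c=ends("wrist"); cv2.imwrite("pics/w5.png",im[...,::-1]); plan([.5,-.2,.02],1.571); ends("top",.018,25)
E
```

```text
wrist 36 [183.5 227.6] [ 0.3845 -0.2637]
wrist 22 [326.6 228. ] [ 0.6062 -0.2644]
wrist 78 [214.5 256.5] [ 0.4309 -0.3135]
wrist 15 [209.  309.9] [ 0.4183 -0.4137]
rz 0.002 xyz [-0.0428  0.0138  0.2706] psi 1.573 tilt 0.001 tcp [ 0.4862 -0.1572  0.2906]
```

View pics/w5.png

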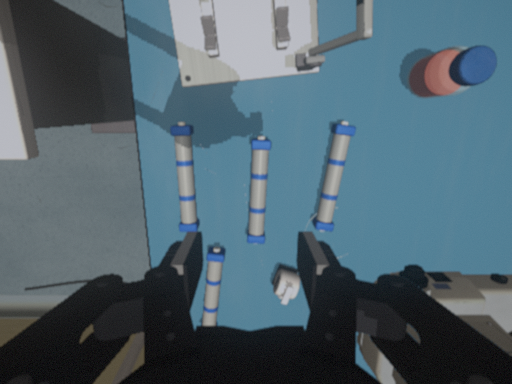

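The three nearer fresh columns show at x≈185, 259 and 333, with D at (212,285) partly behind a finger. The blue mask needs fixing, so I'll use the blue-minus-green difference.

```bash
cat >> h.py <<'E'
def ends(n,z=.018,a=15,d=50):
    r=cam(n); im=r[0].astype(int); m=(im[...,2]-im[...,1]>d)
    for ce,ar in blobs(m,a):
        P=onz(ce,z,*r[1:])[0]
        if .3<P[0]<.7 and -.6<P[1]<.25: print(n,ar,ce.round(1),P[:2].round(4))
    return r
E
python3 - <<'E'
from h import *
im=ends("wrist")[0]; print(im[129,181],im[225,189],im[180,220]); ends("top",.018,20,45)
E
```

```text
wrist 160 [345.  130.4] [ 0.6212 -0.1152]
wrist 161 [260.8 145.1] [ 0.5029 -0.136 ]
wrist 49 [337. 163.] [ 0.6139 -0.1616]
wrist 54 [183.6 163.5] [ 0.391  -0.1628]
wrist 49 [258.7 177.2] [ 0.5005 -0.183 ]
wrist 50 [186.1 198.3] [ 0.3916 -0.2157]
wrist 43 [329.2 197.7] [ 0.6068 -0.2142]
wrist 41 [257. 211.] [ 0.4984 -0.2357]
wrist 119 [324.2 226.7] [ 0.6027 -0.2613]
wrist 122 [187.2 227.6] [ 0.3905 -0.2632]
wrist 112 [255.2 239.5] [ 0.4961 -0.283 ]
wrist 114 [214.8 257.6] [ 0.4317 -0.3147]
wrist 32 [212.3 283.2] [ 0.4262 -0.3614]
wrist 31 [209.4 310.4] [ 0.4195 -0.414 ]
[ 49  80 131] [ 67 105 167] [ 88 132 153]
top 42 [281.8 169.2] [ 0.6179 -0.1154]
top 22 [291.  209.9] [ 0.4966 -0.138 ]
top 36 [352.2 231.3] [ 0.4301 -0.3127]
top 21 [367.9 232.4] [ 0.4258 -0.3576]
top 41 [402.3 236. ] [ 0.413  -0.4561]
top 21 [318.9 246.2] [ 0.3897 -0.2145]
```

drive_tool:
  rows:
    - {"rx": 0, "ry": 0, "rz": 0.0485, "x": 0, "y": 0, "z": 0.02, "gripper": 0.05}
    - {"rx": 0, "ry": 0, "rz": 0, "x": -0.0295, "y": 0.0157, "z": 0.02, "gripper": 0.05}
    - {"rx": 0, "ry": 0, "rz": 0, "x": -0.022, "y": 0, "z": 0.03, "gripper": 0.05}
    - {"rx": 0, "ry": 0, "rz": 0, "x": 0, "y": 0, "z": 0.045, "gripper": 0.05}
    - {"rx": 0, "ry": 0, "rz": 0, "x": 0, "y": 0, "z": 0.045, "gripper": 0.05}
    - {"rx": 0, "ry": 0, "rz": 0, "x": 0, "y": 0, "z": 0.045, "gripper": 0.05}
    - {"rx": 0, "ry": 0, "rz": 0, "x": 0, "y": 0, "z": 0.04, "gripper": 0.05}
    - {"rx": 0, "ry": 0, "rz": 0, "x": 0, "y": 0, "z": 0.03, "gripper": 0.05}
    - {"rx": 0, "ry": 0, "rz": 0, "x": 0, "y": 0, "z": 0.01, "gripper": 0.05}
    - {"rx": 0, "ry": 0, "rz": 0, "x": 0, "y": 0, "z": 0, "gripper": 0.05}

```text
clock: 15.95
tcp_pos: [0.4987, -0.2086, 0.0046]
tool_rot: [0.723, 0.691, -0.0, -0.002]
contact_force: [0.3, 0.3, 0.1]
width: 0.05
grasp_force: 0.0
```

drive_tool:
  rows:
    - {"rx": 0, "ry": 0, "rz": 0, "x": 0, "y": 0, "z": 0, "gripper": 0.0}
    - {"rx": 0, "ry": 0, "rz": 0, "x": 0, "y": 0, "z": 0, "gripper": 0.0}
    - {"rx": 0, "ry": 0, "rz": 0, "x": 0, "y": 0, "z": 0, "gripper": 0.0}
    - {"rx": 0, "ry": 0, "rz": 0, "x": 0, "y": 0, "z": 0, "gripper": 0.0}
    - {"rx": 0, "ry": 0, "rz": 0, "x": 0, "y": 0, "z": 0, "gripper": 0.0}
    - {"rx": 0, "ry": 0, "rz": 0, "x": 0, "y": 0, "z": 0, "gripper": 0.0}

```text
clock: 16.55
tcp_pos: [0.5016, -0.2109, 0.0086]
tool_rot: [0.723, 0.691, 0.001, 0.002]
contact_force: [-1.3, 1.5, 7.2]
width: 0.0215
grasp_force: 59.6
```

drive_tool:
  rows:
    - {"rx": 0, "ry": 0, "rz": 0, "x": 0, "y": 0, "z": -0.02, "gripper": 0.0}
    - {"rx": 0, "ry": 0, "rz": 0, "x": 0, "y": 0, "z": -0.04, "gripper": 0.0}
    - {"rx": 0, "ry": 0, "rz": 0, "x": 0, "y": 0, "z": -0.045, "gripper": 0.0}
    - {"rx": 0, "ry": 0, "rz": 0, "x": 0, "y": 0, "z": -0.045, "gripper": 0.0}
    - {"rx": 0, "ry": 0, "rz": -0.145, "x": 0, "y": 0, "z": -0.02, "gripper": 0.0}
    - {"rx": 0, "ry": 0, "rz": -0.145, "x": 0, "y": 0, "z": 0, "gripper": 0.0}
    - {"rx": 0, "ry": 0, "rz": -0.145, "x": 0, "y": 0, "z": 0, "gripper": 0.0}
    - {"rx": 0, "ry": 0, "rz": -0.145, "x": 0, "y": 0, "z": 0, "gripper": 0.0}
    - {"rx": 0, "ry": 0, "rz": -0.145, "x": 0, "y": 0, "z": 0, "gripper": 0.0}
    - {"rx": 0, "ry": 0, "rz": -0.145, "x": 0, "y": 0, "z": 0, "gripper": 0.0}

```text
clock: 17.55
tcp_pos: [0.4996, -0.2098, 0.1763]
tool_rot: [0.362, 0.932, -0.0, 0.0]
contact_force: [-0.5, 0.0, -2.8]
width: 0.0211
grasp_force: 59.2
```

drive_tool:
  rows:
    - {"rx": 0, "ry": 0, "rz": -0.145, "x": 0, "y": 0, "z": 0, "gripper": 0.0}
    - {"rx": 0, "ry": 0, "rz": -0.145, "x": 0, "y": 0, "z": 0, "gripper": 0.0}
    - {"rx": 0, "ry": 0, "rz": -0.145, "x": 0, "y": 0, "z": 0, "gripper": 0.0}
    - {"rx": 0, "ry": 0, "rz": -0.145, "x": 0, "y": 0, "z": 0, "gripper": 0.0}
    - {"rx": 0, "ry": 0, "rz": -0.145, "x": 0, "y": 0, "z": 0, "gripper": 0.0}
    - {"rx": 0, "ry": 0, "rz": -0.1295, "x": 0, "y": 0, "z": 0, "gripper": 0.0}
    - {"rx": 0, "ry": 0, "rz": 0, "x": 0, "y": 0, "z": 0, "gripper": 0.0}
    - {"rx": 0, "ry": 0, "rz": 0, "x": 0, "y": 0, "z": 0, "gripper": 0.0}

```text
clock: 18.35
tcp_pos: [0.4997, -0.2099, 0.1762]
tool_rot: [-0.052, 0.999, -0.0, 0.0]
contact_force: [0.4, 1.1, -3.0]
width: 0.0219
grasp_force: 59.2
```

```bash
python3 - <<'E'
from h import *
plan([.4654,.1658,.0466],3.249); print(read_state()["width"])
E
```

```text
rz -0.003 xyz [-0.0062  0.3772  0.1296] psi -3.037 tilt 0.000 tcp [ 0.4997 -0.2099  0.1762]
0.0219437722913384
```

drive_tool:
  rows:
    - {"rx": 0, "ry": 0, "rz": 0, "x": -0.006, "y": 0.037, "z": 0, "gripper": 0.0}
    - {"rx": 0, "ry": 0, "rz": 0, "x": 0, "y": 0.045, "z": 0, "gripper": 0.0}
    - {"rx": 0, "ry": 0, "rz": 0, "x": 0, "y": 0.045, "z": 0, "gripper": 0.0}
    - {"rx": 0, "ry": 0, "rz": 0, "x": 0, "y": 0.045, "z": 0, "gripper": 0.0}
    - {"rx": 0, "ry": 0, "rz": 0, "x": 0, "y": 0.045, "z": 0, "gripper": 0.0}
    - {"rx": 0, "ry": 0, "rz": 0, "x": 0, "y": 0.045, "z": 0, "gripper": 0.0}
    - {"rx": 0, "ry": 0, "rz": 0, "x": 0, "y": 0.045, "z": 0, "gripper": 0.0}
    - {"rx": 0, "ry": 0, "rz": 0, "x": 0, "y": 0.045, "z": 0, "gripper": 0.0}
    - {"rx": 0, "ry": 0, "rz": 0, "x": 0, "y": 0.025, "z": 0, "gripper": 0.0}
    - {"rx": 0, "ry": 0, "rz": 0, "x": 0, "y": 0, "z": 0, "gripper": 0.0}

```text
clock: 19.35
tcp_pos: [0.4648, 0.1686, 0.1763]
tool_rot: [-0.055, 0.999, 0.001, 0.0]
contact_force: [0.6, 0.0, -2.2]
width: 0.0216
grasp_force: 59.5
```

drive_tool:
  rows:
    - {"rx": 0, "ry": 0, "rz": 0, "x": 0, "y": 0, "z": 0.02, "gripper": 0.0}
    - {"rx": 0, "ry": 0, "rz": 0, "x": 0, "y": 0, "z": 0.02, "gripper": 0.0}
    - {"rx": 0, "ry": 0, "rz": 0, "x": 0, "y": 0, "z": 0, "gripper": 0.0}
    - {"rx": 0, "ry": 0, "rz": 0, "x": 0, "y": 0, "z": 0, "gripper": 0.0}

```text
clock: 19.75
tcp_pos: [0.4652, 0.1649, 0.1359]
tool_rot: [-0.053, 0.999, -0.0, -0.001]
contact_force: [-0.5, 0.6, -1.3]
width: 0.0214
grasp_force: 59.5
```

```bash
python3 - <<'E'
from h import *
im,K,Rc,c=save("wrist","w6"); plan([.4654,.1658,.0466],3.249)
b=im.astype(int); m=b[...,2]-b[...,1]>50
s=read_state()["tcp_pos"]
for ce,a in blobs(m,40): print(a,ce.round(1),onz(ce,s[2]+.006,K,Rc,c)[0].round(4))
E
```

```text
rz -0.002 xyz [0.0006 0.0008 0.0902] psi -3.036 tilt 0.001 tcp [0.4661 0.1651 0.1368]
284 [276.2  91.8] [0.3869 0.1679 0.1428]
339 [244.7 298.3] [0.4948 0.1647 0.1428]
```

View pics/w6.png

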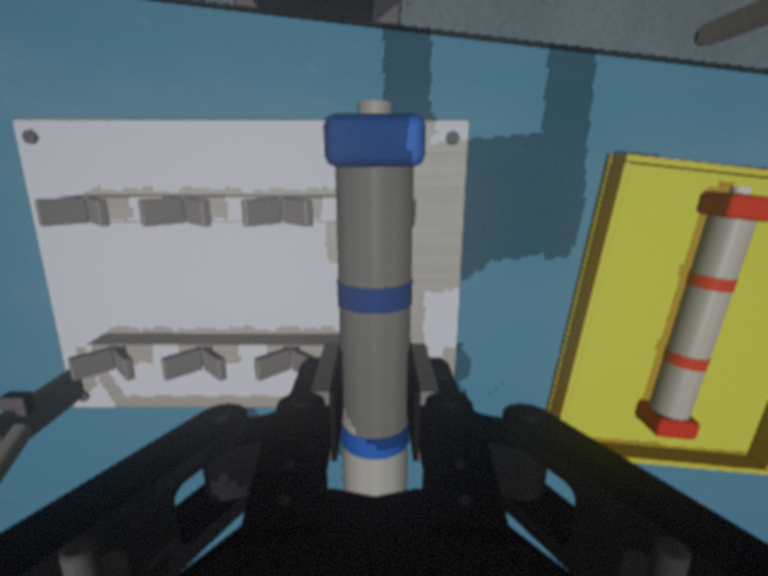

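The fresh column is held level over groove 3, with bands at (375,297) and (375,443) and its fitting at (374,139). The spent column lies flat in the tray at (705,310).

```bash
python3 - <<'E'
from h import *
r=cam("wrist");s=read_state()["tcp_pos"]
print(s,onz(np.array([[375,297],[375,443]])/1.5,s[2]+.0054+.011,*r[1:]).round(4),onz(np.array([[374,114]])/1.5,s[2]+.0054+.014,*r[1:]).round(4))
E
```

```text
[0.46650515 0.16528533 0.13725004] [[0.4351 0.1614 0.1537]
 [0.4864 0.1669 0.1537]] [[0.3839 0.1557 0.1567]]
```

drive_tool:
  rows:
    - {"rx": 0, "ry": 0, "rz": 0, "x": -0.003, "y": 0.0005, "z": 0.02, "gripper": 0.0}
    - {"rx": 0, "ry": 0, "rz": 0, "x": 0, "y": 0, "z": 0.025, "gripper": 0.0}
    - {"rx": 0, "ry": 0, "rz": 0, "x": 0, "y": 0, "z": 0.02, "gripper": 0.0}
    - {"rx": 0, "ry": 0, "rz": 0, "x": 0, "y": 0, "z": 0.015, "gripper": 0.0}
    - {"rx": 0, "ry": 0, "rz": 0, "x": 0, "y": 0, "z": 0.01, "gripper": 0.0}
    - {"rx": 0, "ry": 0, "rz": 0, "x": 0, "y": 0, "z": 0, "gripper": 0.0}
    - {"rx": 0, "ry": 0, "rz": 0, "x": 0, "y": 0, "z": 0, "gripper": 0.0}

```text
clock: 20.55
tcp_pos: [0.4695, 0.1671, 0.0471]
tool_rot: [-0.053, 0.999, 0.001, 0.001]
contact_force: [-1.1, 3.5, -1.5]
width: 0.0217
grasp_force: 59.6
```

drive_tool:
  rows:
    - {"rx": 0, "ry": 0, "rz": 0, "x": 0, "y": 0, "z": 0, "gripper": 0.034}
    - {"rx": 0, "ry": 0, "rz": 0, "x": 0, "y": 0, "z": 0, "gripper": 0.034}
    - {"rx": 0, "ry": 0, "rz": 0, "x": 0, "y": 0, "z": 0, "gripper": 0.034}
    - {"rx": 0, "ry": 0, "rz": 0, "x": 0, "y": 0, "z": 0, "gripper": 0.034}
    - {"rx": 0, "ry": 0, "rz": 0, "x": 0, "y": 0, "z": -0.03, "gripper": 0.034}
    - {"rx": 0, "ry": 0, "rz": 0, "x": 0, "y": 0, "z": -0.04, "gripper": 0.034}
    - {"rx": 0, "ry": 0, "rz": 0, "x": 0, "y": 0, "z": -0.045, "gripper": 0.05}
    - {"rx": 0, "ry": 0, "rz": 0, "x": 0, "y": 0, "z": -0.045, "gripper": 0.05}
    - {"rx": 0, "ry": 0, "rz": 0, "x": 0, "y": 0, "z": 0, "gripper": 0.05}
    - {"rx": 0, "ry": 0, "rz": 0, "x": 0, "y": 0, "z": 0, "gripper": 0.05}

```text
clock: 21.55
tcp_pos: [0.4695, 0.1665, 0.2078]
tool_rot: [-0.054, 0.999, 0.0, 0.002]
contact_force: [0.1, 0.1, -0.9]
width: 0.05
grasp_force: 0.0
```

```bash
python3 - <<'E'
from h import *
im,K,Rc,c=save("wrist","w7",1)
b=im.astype(int); m=b[...,2]-b[...,1]>45
for ce,a in blobs(m,20): print(a,ce.round(1),onz(ce,.06,K,Rc,c)[0].round(4))
ends("top",.018,20,45);plan([.391,-.189,.004],1.571)
E
```

```text
228 [247.4 102. ] [0.394  0.1555 0.06  ]
89 [249.9 200.7] [0.4925 0.1686 0.06  ]
234 [251.1 241.4] [0.5392 0.1749 0.06  ]
166 [ 14.9 264.6] [ 0.5964 -0.0873  0.06  ]
top 42 [281.8 169.2] [ 0.6179 -0.1154]
top 40 [330.6 174.1] [ 0.5995 -0.2588]
top 27 [183.  197.1] [0.542  0.1766]
top 45 [351.9 230.6] [ 0.432  -0.3118]
top 21 [367.9 232.4] [ 0.4258 -0.3576]
top 41 [402.3 236. ] [ 0.413  -0.4561]
top 43 [335.1 245.3] [ 0.3912 -0.2613]
top 42 [284.7 247.6] [ 0.3883 -0.116 ]
top 20 [300.8 246.9] [ 0.3891 -0.1623]
top 20 [318.9 246. ] [ 0.3902 -0.2145]
top 26 [188.7 248. ] [0.394  0.1604]
rz 1.678 xyz [-0.355  -0.0763  0.2005] psi -3.034 tilt 0.003 tcp [0.4672 0.166  0.2045]
```

View pics/w7.png

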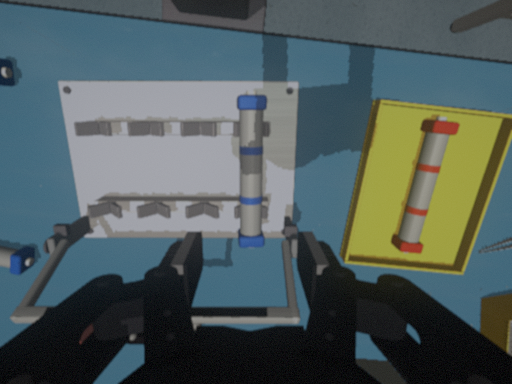

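The fresh column lies in groove 3 with its ends at (252,102) and (251,240), aligned and centred. Next is column C, into groove 2.

drive_tool:
  rows:
    - {"rx": 0, "ry": 0, "rz": 0, "x": 0.0142, "y": -0.0431, "z": 0, "gripper": 0.05}
    - {"rx": 0, "ry": 0, "rz": 0, "x": 0.0142, "y": -0.0431, "z": 0, "gripper": 0.05}
    - {"rx": 0, "ry": 0, "rz": 0, "x": 0.0142, "y": -0.0431, "z": 0, "gripper": 0.05}
    - {"rx": 0, "ry": 0, "rz": 0, "x": 0.0142, "y": -0.0431, "z": 0, "gripper": 0.05}
    - {"rx": 0, "ry": 0, "rz": 0, "x": 0.0142, "y": -0.0431, "z": 0, "gripper": 0.05}
    - {"rx": 0, "ry": 0, "rz": 0, "x": 0.0142, "y": -0.0431, "z": 0, "gripper": 0.05}
    - {"rx": 0, "ry": 0, "rz": 0, "x": 0.0142, "y": -0.0431, "z": 0, "gripper": 0.05}
    - {"rx": 0, "ry": 0, "rz": 0, "x": 0.0142, "y": -0.0431, "z": 0, "gripper": 0.05}
    - {"rx": 0, "ry": 0, "rz": 0.14, "x": 0, "y": 0, "z": 0, "gripper": 0.05}
    - {"rx": 0, "ry": 0, "rz": 0.14, "x": 0, "y": 0, "z": 0, "gripper": 0.05}

```text
clock: 22.65
tcp_pos: [0.3903, -0.1894, 0.2035]
tool_rot: [0.091, 0.996, 0.001, -0.002]
contact_force: [0.6, 1.4, 0.1]
width: 0.0501
grasp_force: 0.0
```

drive_tool:
  rows:
    - {"rx": 0, "ry": 0, "rz": 0.14, "x": 0, "y": 0, "z": 0, "gripper": 0.05}
    - {"rx": 0, "ry": 0, "rz": 0.14, "x": 0, "y": 0, "z": 0, "gripper": 0.05}
    - {"rx": 0, "ry": 0, "rz": 0.14, "x": 0, "y": 0, "z": 0, "gripper": 0.05}
    - {"rx": 0, "ry": 0, "rz": 0.14, "x": 0, "y": 0, "z": 0, "gripper": 0.05}
    - {"rx": 0, "ry": 0, "rz": 0.14, "x": 0, "y": 0, "z": 0, "gripper": 0.05}
    - {"rx": 0, "ry": 0, "rz": 0.14, "x": 0, "y": 0, "z": 0, "gripper": 0.05}
    - {"rx": 0, "ry": 0, "rz": 0.14, "x": 0, "y": 0, "z": 0, "gripper": 0.05}
    - {"rx": 0, "ry": 0, "rz": 0.14, "x": 0, "y": 0, "z": 0, "gripper": 0.05}
    - {"rx": 0, "ry": 0, "rz": 0.14, "x": 0, "y": 0, "z": 0, "gripper": 0.05}
    - {"rx": 0, "ry": 0, "rz": 0.123, "x": 0, "y": 0, "z": 0, "gripper": 0.05}

```text
clock: 23.65
tcp_pos: [0.3908, -0.1876, 0.2033]
tool_rot: [0.704, 0.71, -0.001, -0.003]
contact_force: [-0.5, -0.1, -0.4]
width: 0.05
grasp_force: 0.0
```

drive_tool:
  rows:
    - {"rx": 0, "ry": 0, "rz": 0, "x": 0, "y": 0, "z": 0.03, "gripper": 0.05}
    - {"rx": 0, "ry": 0, "rz": 0, "x": 0, "y": 0, "z": 0.03, "gripper": 0.05}
    - {"rx": 0, "ry": 0, "rz": 0, "x": 0, "y": 0, "z": 0.02, "gripper": 0.05}
    - {"rx": 0, "ry": 0, "rz": 0, "x": 0, "y": 0, "z": 0, "gripper": 0.05}
    - {"rx": 0, "ry": 0, "rz": 0, "x": 0, "y": 0, "z": 0, "gripper": 0.05}

```text
clock: 24.15
tcp_pos: [0.3911, -0.1878, 0.1245]
tool_rot: [0.702, 0.712, -0.0, -0.002]
contact_force: [0.3, -1.1, 0.1]
width: 0.0498
grasp_force: 0.0
```

```bash
python3 - <<'E'
from h import *
plan([.391,-.1892,.006],1.586)
ends("wrist",.018,30,45);plan([.391,-.1892,.006],1.586)
E
```

```text
rz -0.000 xyz [-1.400e-03 -1.000e-04  1.185e-01] psi 1.586 tilt 0.004 tcp [ 0.3911 -0.1878  0.1245]
wrist 474 [249.9 106. ] [ 0.3903 -0.1153]
wrist 131 [249.6 163. ] [ 0.3908 -0.1629]
wrist 144 [503.1 164.1] [ 0.6118 -0.1606]
wrist 170 [249.9 220.2] [ 0.3919 -0.2163]
wrist 174 [484.3 221.3] [ 0.6081 -0.2141]
wrist 358 [249.9 267.1] [ 0.3926 -0.2648]
wrist 351 [472.1 268.1] [ 0.6078 -0.2625]
wrist 320 [289.7 313.2] [ 0.4339 -0.3169]
rz -0.000 xyz [-0.0007 -0.0012  0.1198] psi 1.586 tilt 0.001 tcp [ 0.3922 -0.1885  0.1258]
```

drive_tool:
  rows:
    - {"rx": 0, "ry": 0, "rz": 0, "x": 0, "y": -0.0005, "z": 0.04, "gripper": 0.05}
    - {"rx": 0, "ry": 0, "rz": 0, "x": 0, "y": 0, "z": 0.04, "gripper": 0.05}
    - {"rx": 0, "ry": 0, "rz": 0, "x": 0, "y": 0, "z": 0.03, "gripper": 0.05}
    - {"rx": 0, "ry": 0, "rz": 0, "x": 0, "y": 0, "z": 0.0085, "gripper": 0.05}
    - {"rx": 0, "ry": 0, "rz": 0, "x": 0, "y": 0, "z": 0, "gripper": 0.05}
    - {"rx": 0, "ry": 0, "rz": 0, "x": 0, "y": 0, "z": 0, "gripper": 0.0}
    - {"rx": 0, "ry": 0, "rz": 0, "x": 0, "y": 0, "z": 0, "gripper": 0.0}
    - {"rx": 0, "ry": 0, "rz": 0, "x": 0, "y": 0, "z": 0, "gripper": 0.0}
    - {"rx": 0, "ry": 0, "rz": 0, "x": 0, "y": 0, "z": 0, "gripper": 0.0}
    - {"rx": 0, "ry": 0, "rz": 0, "x": 0, "y": 0, "z": 0, "gripper": 0.0}

```text
clock: 25.2
tcp_pos: [0.3935, -0.19, 0.0099]
tool_rot: [0.702, 0.712, 0.0, 0.002]
contact_force: [-1.0, 0.2, 6.0]
width: 0.0216
grasp_force: 58.9
```

```bash
python3 - <<'E'
from h import *
s=read_state(); print(s["tcp_pos"],s["width"],s["contact_force"],s["grasp_force"])
E
```

```text
[ 0.39353093 -0.1899732   0.00987192] 0.021611414120977276 [-1.04609081  0.15736203  5.95304077] 58.876574635505676
```

drive_tool:
  rows:
    - {"rx": 0, "ry": 0, "rz": 0, "x": 0, "y": 0, "z": -0.02, "gripper": 0.0}
    - {"rx": 0, "ry": 0, "rz": 0, "x": 0, "y": 0, "z": -0.04, "gripper": 0.0}
    - {"rx": 0, "ry": 0, "rz": 0, "x": 0, "y": 0, "z": -0.045, "gripper": 0.0}
    - {"rx": 0, "ry": 0, "rz": 0, "x": 0, "y": 0, "z": -0.045, "gripper": 0.0}
    - {"rx": 0, "ry": 0, "rz": -0.14, "x": 0, "y": 0, "z": -0.02, "gripper": 0.0}
    - {"rx": 0, "ry": 0, "rz": -0.14, "x": 0, "y": 0, "z": 0, "gripper": 0.0}
    - {"rx": 0, "ry": 0, "rz": -0.14, "x": 0, "y": 0, "z": 0, "gripper": 0.0}
    - {"rx": 0, "ry": 0, "rz": -0.14, "x": 0, "y": 0, "z": 0, "gripper": 0.0}
    - {"rx": 0, "ry": 0, "rz": -0.14, "x": 0, "y": 0, "z": 0, "gripper": 0.0}
    - {"rx": 0, "ry": 0, "rz": -0.14, "x": 0, "y": 0, "z": 0, "gripper": 0.0}

```text
clock: 26.2
tcp_pos: [0.3918, -0.1885, 0.1782]
tool_rot: [0.348, 0.938, -0.0, 0.001]
contact_force: [-0.7, -0.0, -2.2]
width: 0.0217
grasp_force: 59.7
```

drive_tool:
  rows:
    - {"rx": 0, "ry": 0, "rz": -0.14, "x": 0, "y": 0, "z": 0, "gripper": 0.0}
    - {"rx": 0, "ry": 0, "rz": -0.14, "x": 0, "y": 0, "z": 0, "gripper": 0.0}
    - {"rx": 0, "ry": 0, "rz": -0.14, "x": 0, "y": 0, "z": 0, "gripper": 0.0}
    - {"rx": 0, "ry": 0, "rz": -0.14, "x": 0, "y": 0, "z": 0, "gripper": 0.0}
    - {"rx": 0, "ry": 0, "rz": -0.14, "x": 0, "y": 0, "z": 0, "gripper": 0.0}
    - {"rx": 0, "ry": 0, "rz": -0.123, "x": 0, "y": 0, "z": 0, "gripper": 0.0}

```text
clock: 26.8
tcp_pos: [0.3918, -0.1885, 0.1782]
tool_rot: [-0.056, 0.998, -0.0, 0.001]
contact_force: [0.3, -0.3, -1.5]
width: 0.0216
grasp_force: 59.6
```

drive_tool:
  rows:
    - {"rx": 0, "ry": 0, "rz": 0, "x": -0.0158, "y": 0.0415, "z": 0, "gripper": 0.0}
    - {"rx": 0, "ry": 0, "rz": 0, "x": -0.0158, "y": 0.0415, "z": 0, "gripper": 0.0}
    - {"rx": 0, "ry": 0, "rz": 0, "x": -0.0158, "y": 0.0415, "z": 0, "gripper": 0.0}
    - {"rx": 0, "ry": 0, "rz": 0, "x": -0.0158, "y": 0.0415, "z": 0, "gripper": 0.0}
    - {"rx": 0, "ry": 0, "rz": 0, "x": -0.0158, "y": 0.0415, "z": 0, "gripper": 0.0}
    - {"rx": 0, "ry": 0, "rz": 0, "x": -0.0158, "y": 0.0415, "z": 0, "gripper": 0.0}
    - {"rx": 0, "ry": 0, "rz": 0, "x": -0.0158, "y": 0.0415, "z": 0, "gripper": 0.0}
    - {"rx": 0, "ry": 0, "rz": 0, "x": 0, "y": 0, "z": 0.02, "gripper": 0.0}
    - {"rx": 0, "ry": 0, "rz": 0, "x": 0, "y": 0, "z": 0.02, "gripper": 0.0}
    - {"rx": 0, "ry": 0, "rz": 0, "x": 0, "y": 0, "z": 0, "gripper": 0.0}

```text
clock: 27.8
tcp_pos: [0.4678, 0.1124, 0.1351]
tool_rot: [-0.054, 0.999, -0.0, -0.003]
contact_force: [0.2, 0.2, -3.2]
width: 0.0216
grasp_force: 59.9
```

```bash
cat >> h.py <<'E'
def held(off,P):
    """centre of the held column from its blue bands, then plan to P"""
    r=cam("wrist"); b=r[0].astype(int); s=read_state()["tcp_pos"]
    m=(b[...,2]-b[...,1]>35); m[:,:215]=0; m[:,285:]=0
    L=[(ce,a) for ce,a in blobs(m,60) if ce[1]<320]
    for ce,a in L: print(a,ce.round(1),onz(ce,s[2]+off+.011,*r[1:])[0].round(4))
    plan(P,3.249)
E
python3 - <<'E'
from h import *
held(.0041,[.4711,.1121,.0479])
E
```

```text
1891 [249.9  95.6] [0.3928 0.1038 0.1516]
474 [250.8 201.6] [0.4388 0.1092 0.1516]
525 [248.8 297.6] [0.4897 0.1138 0.1516]
rz 0.000 xyz [-0.0021 -0.0003  0.0886] psi -3.034 tilt 0.003 tcp [0.469  0.1122 0.1365]
```

drive_tool:
  rows:
    - {"rx": 0, "ry": 0, "rz": 0, "x": -0.0045, "y": 0, "z": 0.02, "gripper": 0.0}
    - {"rx": 0, "ry": 0, "rz": 0, "x": 0, "y": 0, "z": 0.025, "gripper": 0.0}
    - {"rx": 0, "ry": 0, "rz": 0, "x": 0, "y": 0, "z": 0.02, "gripper": 0.0}
    - {"rx": 0, "ry": 0, "rz": 0, "x": 0, "y": 0, "z": 0.014, "gripper": 0.0}
    - {"rx": 0, "ry": 0, "rz": 0, "x": 0, "y": 0, "z": 0.01, "gripper": 0.0}
    - {"rx": 0, "ry": 0, "rz": 0, "x": 0, "y": 0, "z": 0, "gripper": 0.0}
    - {"rx": 0, "ry": 0, "rz": 0, "x": 0, "y": 0, "z": 0, "gripper": 0.0}

```text
clock: 28.55
tcp_pos: [0.4761, 0.1126, 0.0494]
tool_rot: [-0.053, 0.999, 0.0, 0.001]
contact_force: [-0.6, 0.3, -2.7]
width: 0.0215
grasp_force: 59.9
```

drive_tool:
  rows:
    - {"rx": 0, "ry": 0, "rz": 0, "x": 0, "y": 0, "z": 0, "gripper": 0.034}
    - {"rx": 0, "ry": 0, "rz": 0, "x": 0, "y": 0, "z": 0, "gripper": 0.034}
    - {"rx": 0, "ry": 0, "rz": 0, "x": 0, "y": 0, "z": 0, "gripper": 0.034}
    - {"rx": 0, "ry": 0, "rz": 0, "x": 0, "y": 0, "z": 0, "gripper": 0.034}
    - {"rx": 0, "ry": 0, "rz": 0, "x": 0, "y": 0, "z": -0.03, "gripper": 0.034}
    - {"rx": 0, "ry": 0, "rz": 0, "x": 0, "y": 0, "z": -0.04, "gripper": 0.034}
    - {"rx": 0, "ry": 0, "rz": 0, "x": 0, "y": 0, "z": -0.045, "gripper": 0.05}
    - {"rx": 0, "ry": 0, "rz": 0, "x": 0, "y": 0, "z": -0.045, "gripper": 0.05}
    - {"rx": 0, "ry": 0, "rz": 0, "x": 0, "y": 0, "z": 0, "gripper": 0.05}
    - {"rx": 0, "ry": 0, "rz": 0, "x": 0, "y": 0, "z": 0, "gripper": 0.05}

```text
clock: 29.55
tcp_pos: [0.4763, 0.1126, 0.2104]
tool_rot: [-0.054, 0.999, 0.0, 0.002]
contact_force: [-1.1, -0.1, 0.3]
width: 0.0498
grasp_force: 0.0
```

```bash
python3 - <<'E'
from h import *
im,K,Rc,c=save("wrist","w8",1)
b=im.astype(int); m=b[...,2]-b[...,1]>35
for ce,a in blobs(m,40): print(a,ce.round(1),onz(ce,.06,K,Rc,c)[0].round(4))
ends("top",.018,20,45);plan([.6106,-.1885,.13],1.444)
E
```

```text
292 [309.1 100.7] [0.3932 0.1606 0.06  ]
327 [252.2 103. ] [0.4011 0.1062 0.06  ]
69 [305.6 149.5] [0.44   0.1648 0.06  ]
52 [251.2 151.4] [0.4479 0.1104 0.06  ]
124 [301.  198.9] [0.4923 0.1685 0.06  ]
125 [250.6 200.7] [0.5001 0.1154 0.06  ]
259 [252.1 241.3] [0.5469 0.1222 0.06  ]
93 [293.  239.8] [0.5402 0.1671 0.06  ]
89 [ 23.5 251.8] [ 0.5874 -0.1319  0.06  ]
205 [ 59.6 262.6] [ 0.5969 -0.0925  0.06  ]
top 42 [281.8 169.2] [ 0.6179 -0.1154]
top 42 [330.7 174. ] [ 0.5998 -0.2592]
top 45 [351.9 230.6] [ 0.432  -0.3118]
top 21 [367.9 232.4] [ 0.4258 -0.3576]
top 41 [402.3 236. ] [ 0.413  -0.4561]
top 35 [186.9 248.2] [0.3934 0.1655]
rz 1.805 xyz [-0.2812  0.1735  0.0771] psi -3.034 tilt 0.003 tcp [0.474  0.1124 0.2071]
```

View pics/w8.png

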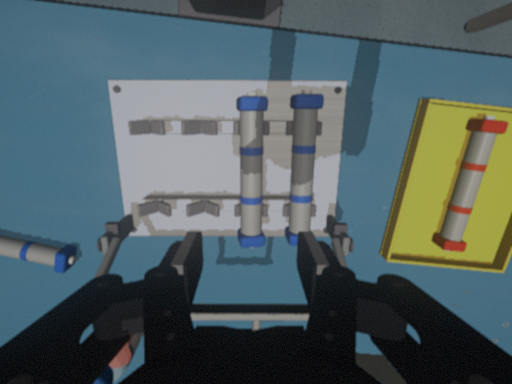

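Grooves 2 and 3 are filled, with column axes at pixel columns 251 and about 303, both squarely across the rails. Next is column A, into groove 1.

drive_tool:
  rows:
    - {"rx": 0, "ry": 0, "rz": 0, "x": -0.0149, "y": -0.0449, "z": 0, "gripper": 0.05}
    - {"rx": 0, "ry": 0, "rz": 0, "x": -0.0149, "y": -0.0449, "z": 0, "gripper": 0.05}
    - {"rx": 0, "ry": 0, "rz": 0, "x": -0.0149, "y": -0.0449, "z": 0, "gripper": 0.05}
    - {"rx": 0, "ry": 0, "rz": 0, "x": -0.0149, "y": -0.0449, "z": 0, "gripper": 0.05}
    - {"rx": 0, "ry": 0, "rz": 0, "x": -0.0149, "y": -0.0449, "z": 0, "gripper": 0.05}
    - {"rx": 0, "ry": 0, "rz": 0, "x": -0.0149, "y": -0.0449, "z": 0, "gripper": 0.05}
    - {"rx": 0, "ry": 0, "rz": 0, "x": -0.0149, "y": -0.0449, "z": 0, "gripper": 0.05}
    - {"rx": 0, "ry": 0, "rz": 0.139, "x": 0, "y": 0, "z": 0, "gripper": 0.05}
    - {"rx": 0, "ry": 0, "rz": 0.139, "x": 0, "y": 0, "z": 0, "gripper": 0.05}
    - {"rx": 0, "ry": 0, "rz": 0.139, "x": 0, "y": 0, "z": 0, "gripper": 0.05}

```text
clock: 30.65
tcp_pos: [0.6109, -0.1889, 0.2047]
tool_rot: [0.158, 0.987, 0.001, -0.003]
contact_force: [-0.8, 0.5, -1.0]
width: 0.05
grasp_force: 0.0
```

drive_tool:
  rows:
    - {"rx": 0, "ry": 0, "rz": 0.139, "x": 0, "y": 0, "z": 0, "gripper": 0.05}
    - {"rx": 0, "ry": 0, "rz": 0.139, "x": 0, "y": 0, "z": 0, "gripper": 0.05}
    - {"rx": 0, "ry": 0, "rz": 0.139, "x": 0, "y": 0, "z": 0, "gripper": 0.05}
    - {"rx": 0, "ry": 0, "rz": 0.139, "x": 0, "y": 0, "z": 0, "gripper": 0.05}
    - {"rx": 0, "ry": 0, "rz": 0.139, "x": 0, "y": 0, "z": 0, "gripper": 0.05}
    - {"rx": 0, "ry": 0, "rz": 0.139, "x": 0, "y": 0, "z": 0, "gripper": 0.05}
    - {"rx": 0, "ry": 0, "rz": 0.139, "x": 0, "y": 0, "z": 0, "gripper": 0.05}
    - {"rx": 0, "ry": 0, "rz": 0.139, "x": 0, "y": 0, "z": 0, "gripper": 0.05}
    - {"rx": 0, "ry": 0, "rz": 0.139, "x": 0, "y": 0, "z": 0, "gripper": 0.05}
    - {"rx": 0, "ry": 0, "rz": 0.136, "x": 0, "y": 0, "z": 0, "gripper": 0.05}

```text
clock: 31.65
tcp_pos: [0.6108, -0.1882, 0.205]
tool_rot: [0.752, 0.659, -0.001, -0.003]
contact_force: [-0.4, 0.2, -0.8]
width: 0.0499
grasp_force: 0.0
```

drive_tool:
  rows:
    - {"rx": 0, "ry": 0, "rz": 0, "x": 0, "y": 0, "z": 0.03, "gripper": 0.05}
    - {"rx": 0, "ry": 0, "rz": 0, "x": 0, "y": 0, "z": 0.03, "gripper": 0.05}
    - {"rx": 0, "ry": 0, "rz": 0, "x": 0, "y": 0, "z": 0.02, "gripper": 0.05}
    - {"rx": 0, "ry": 0, "rz": 0, "x": 0, "y": 0, "z": 0, "gripper": 0.05}
    - {"rx": 0, "ry": 0, "rz": 0, "x": 0, "y": 0, "z": 0, "gripper": 0.05}

```text
clock: 32.15
tcp_pos: [0.6111, -0.1882, 0.1263]
tool_rot: [0.75, 0.661, -0.001, -0.002]
contact_force: [0.1, -1.0, 0.6]
width: 0.05
grasp_force: 0.0
```

```bash
python3 - <<'E'
from h import *
ends("wrist",.018,30,45);plan([.611,-.188,.006],1.445)
E
```

```text
wrist 483 [247.8 103.7] [ 0.6191 -0.1144]
wrist 100 [246.4 160.5] [ 0.6117 -0.1614]
wrist 158 [247.1 217.6] [ 0.6055 -0.2144]
wrist 344 [246.6 264.2] [ 0.5988 -0.2623]
wrist 82 [ 88.3 330. ] [ 0.4243 -0.3181]
rz -0.000 xyz [ 0.0006 -0.0015  0.1221] psi 1.445 tilt 0.001 tcp [ 0.6124 -0.1888  0.1281]
```

drive_tool:
  rows:
    - {"rx": 0, "ry": 0, "rz": 0, "x": 0.001, "y": -0.003, "z": 0.04, "gripper": 0.05}
    - {"rx": 0, "ry": 0, "rz": 0, "x": 0, "y": 0, "z": 0.04, "gripper": 0.05}
    - {"rx": 0, "ry": 0, "rz": 0, "x": 0, "y": 0, "z": 0.03, "gripper": 0.05}
    - {"rx": 0, "ry": 0, "rz": 0, "x": 0, "y": 0, "z": 0.0105, "gripper": 0.05}
    - {"rx": 0, "ry": 0, "rz": 0, "x": 0, "y": 0, "z": 0, "gripper": 0.05}
    - {"rx": 0, "ry": 0, "rz": 0, "x": 0, "y": 0, "z": 0, "gripper": 0.0}
    - {"rx": 0, "ry": 0, "rz": 0, "x": 0, "y": 0, "z": 0, "gripper": 0.0}
    - {"rx": 0, "ry": 0, "rz": 0, "x": 0, "y": 0, "z": 0, "gripper": 0.0}
    - {"rx": 0, "ry": 0, "rz": 0, "x": 0, "y": 0, "z": 0, "gripper": 0.0}
    - {"rx": 0, "ry": 0, "rz": 0, "x": 0, "y": 0, "z": 0, "gripper": 0.0}

```text
clock: 33.2
tcp_pos: [0.6119, -0.1884, 0.0112]
tool_rot: [0.75, 0.661, 0.001, 0.002]
contact_force: [-1.8, 0.9, 6.6]
width: 0.0214
grasp_force: 59.6
```

drive_tool:
  rows:
    - {"rx": 0, "ry": 0, "rz": 0, "x": 0, "y": 0, "z": -0.02, "gripper": 0.0}
    - {"rx": 0, "ry": 0, "rz": 0, "x": 0, "y": 0, "z": -0.04, "gripper": 0.0}
    - {"rx": 0, "ry": 0, "rz": 0, "x": 0, "y": 0, "z": -0.045, "gripper": 0.0}
    - {"rx": 0, "ry": 0, "rz": 0, "x": 0, "y": 0, "z": -0.045, "gripper": 0.0}
    - {"rx": 0, "ry": 0, "rz": -0.139, "x": 0, "y": 0, "z": -0.02, "gripper": 0.0}
    - {"rx": 0, "ry": 0, "rz": -0.139, "x": 0, "y": 0, "z": 0, "gripper": 0.0}
    - {"rx": 0, "ry": 0, "rz": -0.139, "x": 0, "y": 0, "z": 0, "gripper": 0.0}
    - {"rx": 0, "ry": 0, "rz": -0.139, "x": 0, "y": 0, "z": 0, "gripper": 0.0}
    - {"rx": 0, "ry": 0, "rz": -0.139, "x": 0, "y": 0, "z": 0, "gripper": 0.0}
    - {"rx": 0, "ry": 0, "rz": -0.139, "x": 0, "y": 0, "z": 0, "gripper": 0.0}

```text
clock: 34.2
tcp_pos: [0.6096, -0.1874, 0.1783]
tool_rot: [0.416, 0.91, 0.0, 0.0]
contact_force: [-0.9, 0.1, -2.6]
width: 0.0216
grasp_force: 59.1
```

drive_tool:
  rows:
    - {"rx": 0, "ry": 0, "rz": -0.139, "x": 0, "y": 0, "z": 0, "gripper": 0.0}
    - {"rx": 0, "ry": 0, "rz": -0.139, "x": 0, "y": 0, "z": 0, "gripper": 0.0}
    - {"rx": 0, "ry": 0, "rz": -0.139, "x": 0, "y": 0, "z": 0, "gripper": 0.0}
    - {"rx": 0, "ry": 0, "rz": -0.139, "x": 0, "y": 0, "z": 0, "gripper": 0.0}
    - {"rx": 0, "ry": 0, "rz": -0.139, "x": 0, "y": 0, "z": 0, "gripper": 0.0}
    - {"rx": 0, "ry": 0, "rz": -0.139, "x": 0, "y": 0, "z": 0, "gripper": 0.0}
    - {"rx": 0, "ry": 0, "rz": -0.136, "x": 0, "y": 0, "z": 0, "gripper": 0.0}
    - {"rx": 0, "ry": 0, "rz": 0, "x": 0.034, "y": 0, "z": 0, "gripper": 0.0}
    - {"rx": 0, "ry": 0, "rz": 0, "x": 0.035, "y": 0, "z": 0, "gripper": 0.0}
    - {"rx": 0, "ry": 0, "rz": 0, "x": 0.035, "y": 0, "z": 0, "gripper": 0.0}

```text
clock: 35.2
tcp_pos: [0.5052, -0.1985, 0.1781]
tool_rot: [-0.054, 0.999, -0.0, 0.0]
contact_force: [-0.5, -0.2, -2.0]
width: 0.0215
grasp_force: 59.1
```

drive_tool:
  rows:
    - {"rx": 0, "ry": 0, "rz": 0, "x": 0, "y": 0.043, "z": 0, "gripper": 0.0}
    - {"rx": 0, "ry": 0, "rz": 0, "x": 0, "y": 0.043, "z": 0, "gripper": 0.0}
    - {"rx": 0, "ry": 0, "rz": 0, "x": 0, "y": 0.043, "z": 0, "gripper": 0.0}
    - {"rx": 0, "ry": 0, "rz": 0, "x": 0, "y": 0.043, "z": 0, "gripper": 0.0}
    - {"rx": 0, "ry": 0, "rz": 0, "x": 0, "y": 0.043, "z": 0, "gripper": 0.0}
    - {"rx": 0, "ry": 0, "rz": 0, "x": 0, "y": 0.043, "z": 0, "gripper": 0.0}
    - {"rx": 0, "ry": 0, "rz": 0, "x": 0, "y": 0, "z": 0.02, "gripper": 0.0}
    - {"rx": 0, "ry": 0, "rz": 0, "x": 0, "y": 0, "z": 0.02, "gripper": 0.0}
    - {"rx": 0, "ry": 0, "rz": 0, "x": 0, "y": 0, "z": 0, "gripper": 0.0}
    - {"rx": 0, "ry": 0, "rz": 0, "x": 0, "y": 0, "z": 0, "gripper": 0.0}

```text
clock: 36.2
tcp_pos: [0.4783, 0.058, 0.1381]
tool_rot: [-0.054, 0.999, 0.0, -0.0]
contact_force: [0.8, 0.3, -2.3]
width: 0.0217
grasp_force: 59.3
```

```bash
python3 - <<'E'
from h import *
held(.0028,[.4769,.0585,.0492])
E
```

```text
1909 [249.4  96.9] [0.4038 0.0493 0.1527]
497 [250.9 201.6] [0.4498 0.0549 0.1527]
532 [248.7 296.6] [0.5011 0.0594 0.1527]
rz -0.001 xyz [0.0022 0.001  0.0897] psi -3.035 tilt 0.001 tcp [0.4792 0.0578 0.1389]
```

drive_tool:
  rows:
    - {"rx": 0, "ry": 0, "rz": 0, "x": 0.001, "y": 0.0008, "z": 0.02, "gripper": 0.0}
    - {"rx": 0, "ry": 0, "rz": 0, "x": 0, "y": 0, "z": 0.025, "gripper": 0.0}
    - {"rx": 0, "ry": 0, "rz": 0, "x": 0, "y": 0, "z": 0.02, "gripper": 0.0}
    - {"rx": 0, "ry": 0, "rz": 0, "x": 0, "y": 0, "z": 0.014, "gripper": 0.0}
    - {"rx": 0, "ry": 0, "rz": 0, "x": 0, "y": 0, "z": 0.01, "gripper": 0.0}
    - {"rx": 0, "ry": 0, "rz": 0, "x": 0, "y": 0, "z": 0, "gripper": 0.0}
    - {"rx": 0, "ry": 0, "rz": 0, "x": 0, "y": 0, "z": 0, "gripper": 0.0}

```text
clock: 36.95
tcp_pos: [0.4787, 0.0591, 0.0501]
tool_rot: [-0.053, 0.999, 0.001, 0.001]
contact_force: [-0.2, 2.9, -0.8]
width: 0.0216
grasp_force: 59.5
```

drive_tool:
  rows:
    - {"rx": 0, "ry": 0, "rz": 0, "x": 0, "y": 0, "z": 0, "gripper": 0.034}
    - {"rx": 0, "ry": 0, "rz": 0, "x": 0, "y": 0, "z": 0, "gripper": 0.034}
    - {"rx": 0, "ry": 0, "rz": 0, "x": 0, "y": 0, "z": 0, "gripper": 0.034}
    - {"rx": 0, "ry": 0, "rz": 0, "x": 0, "y": 0, "z": 0, "gripper": 0.034}
    - {"rx": 0, "ry": 0, "rz": 0, "x": 0, "y": 0, "z": -0.03, "gripper": 0.034}
    - {"rx": 0, "ry": 0, "rz": 0, "x": 0, "y": 0, "z": -0.04, "gripper": 0.034}
    - {"rx": 0, "ry": 0, "rz": 0, "x": 0, "y": 0, "z": -0.045, "gripper": 0.05}
    - {"rx": 0, "ry": 0, "rz": 0, "x": 0, "y": 0, "z": -0.045, "gripper": 0.05}
    - {"rx": 0, "ry": 0, "rz": 0, "x": 0, "y": 0, "z": 0, "gripper": 0.05}
    - {"rx": 0, "ry": 0, "rz": 0, "x": 0, "y": 0, "z": 0, "gripper": 0.05}

```text
clock: 37.95
tcp_pos: [0.4787, 0.0585, 0.2108]
tool_rot: [-0.054, 0.999, -0.0, 0.002]
contact_force: [0.1, -0.1, 0.8]
width: 0.0499
grasp_force: 0.0
```

```bash
python3 - <<'E'
from h import *
im,K,Rc,c=save("wrist","w9",1)
b=im.astype(int); m=b[...,2]-b[...,1]>35
for ce,a in blobs(m,40): print(a,ce.round(1),onz(ce,.06,K,Rc,c)[0].round(4))
ends("top",.018,15,45);plan([.423,-.385,.13],1.444)
E
```

```text
337 [251.8 104. ] [0.4045 0.0518 0.06  ]
296 [365.4 104.5] [0.3932 0.1614 0.06  ]
280 [309.6 106.7] [0.401 0.108 0.06 ]
58 [251.9 152. ] [0.4508 0.057  0.06  ]
78 [358.5 152.6] [0.4398 0.1647 0.06  ]
77 [305.  154.7] [0.4477 0.1111 0.06  ]
120 [250.6 201.1] [0.503  0.0614 0.06  ]
124 [351.  201.9] [0.4924 0.1678 0.06  ]
127 [300.6 203.6] [0.5001 0.1147 0.06  ]
262 [251.9 241.6] [0.5499 0.0679 0.06  ]
258 [350.  242.3] [0.539  0.1764 0.06  ]
84 [293.4 244.4] [0.5483 0.1143 0.06  ]
top 45 [351.9 230.6] [ 0.432  -0.3118]
top 21 [367.9 232.4] [ 0.4258 -0.3576]
top 19 [385.9 234.5] [ 0.4185 -0.4094]
top 41 [402.3 236. ] [ 0.413  -0.4561]
top 32 [205.5 245. ] [0.4013 0.1119]
top 36 [186.8 248.2] [0.3935 0.1659]
rz 1.805 xyz [-0.4468  0.0031  0.0775] psi -3.034 tilt 0.003 tcp [0.4764 0.0586 0.2075]
```

Groove 1 is filled, and its centre measures within 1 mm. Last is column D, into groove 0.

drive_tool:
  rows:
    - {"rx": 0, "ry": 0, "rz": 0, "x": 0.0101, "y": -0.0435, "z": 0, "gripper": 0.05}
    - {"rx": 0, "ry": 0, "rz": 0, "x": 0.0101, "y": -0.0435, "z": 0, "gripper": 0.05}
    - {"rx": 0, "ry": 0, "rz": 0, "x": 0.0101, "y": -0.0435, "z": 0, "gripper": 0.05}
    - {"rx": 0, "ry": 0, "rz": 0, "x": 0.0101, "y": -0.0435, "z": 0, "gripper": 0.05}
    - {"rx": 0, "ry": 0, "rz": 0, "x": 0.0101, "y": -0.0435, "z": 0, "gripper": 0.05}
    - {"rx": 0, "ry": 0, "rz": 0, "x": 0.0101, "y": -0.0435, "z": 0, "gripper": 0.05}
    - {"rx": 0, "ry": 0, "rz": 0, "x": 0.0101, "y": -0.0435, "z": 0, "gripper": 0.05}
    - {"rx": 0, "ry": 0, "rz": 0, "x": 0.0101, "y": -0.0435, "z": 0, "gripper": 0.05}
    - {"rx": 0, "ry": 0, "rz": 0, "x": 0.0101, "y": -0.0435, "z": 0, "gripper": 0.05}
    - {"rx": 0, "ry": 0, "rz": 0, "x": 0.0101, "y": -0.0435, "z": 0, "gripper": 0.05}

```text
clock: 39.05
tcp_pos: [0.4219, -0.3852, 0.2059]
tool_rot: [-0.053, 0.999, 0.002, -0.002]
contact_force: [0.7, 0.2, -0.3]
width: 0.0498
grasp_force: 0.0
```

drive_tool:
  rows:
    - {"rx": 0, "ry": 0, "rz": 0.139, "x": 0, "y": 0, "z": 0, "gripper": 0.05}
    - {"rx": 0, "ry": 0, "rz": 0.139, "x": 0, "y": 0, "z": 0, "gripper": 0.05}
    - {"rx": 0, "ry": 0, "rz": 0.139, "x": 0, "y": 0, "z": 0, "gripper": 0.05}
    - {"rx": 0, "ry": 0, "rz": 0.139, "x": 0, "y": 0, "z": 0, "gripper": 0.05}
    - {"rx": 0, "ry": 0, "rz": 0.139, "x": 0, "y": 0, "z": 0, "gripper": 0.05}
    - {"rx": 0, "ry": 0, "rz": 0.139, "x": 0, "y": 0, "z": 0, "gripper": 0.05}
    - {"rx": 0, "ry": 0, "rz": 0.139, "x": 0, "y": 0, "z": 0, "gripper": 0.05}
    - {"rx": 0, "ry": 0, "rz": 0.139, "x": 0, "y": 0, "z": 0, "gripper": 0.05}
    - {"rx": 0, "ry": 0, "rz": 0.139, "x": 0, "y": 0, "z": 0, "gripper": 0.05}
    - {"rx": 0, "ry": 0, "rz": 0.139, "x": 0, "y": 0, "z": 0, "gripper": 0.05}

```text
clock: 40.05
tcp_pos: [0.4225, -0.3833, 0.2058]
tool_rot: [0.601, 0.8, 0.001, -0.003]
contact_force: [-0.1, -0.2, -0.4]
width: 0.0501
grasp_force: 0.0
```

drive_tool:
  rows:
    - {"rx": 0, "ry": 0, "rz": 0.139, "x": 0, "y": 0, "z": 0, "gripper": 0.05}
    - {"rx": 0, "ry": 0, "rz": 0.139, "x": 0, "y": 0, "z": 0, "gripper": 0.05}
    - {"rx": 0, "ry": 0, "rz": 0.139, "x": 0, "y": 0, "z": 0, "gripper": 0.05}
    - {"rx": 0, "ry": 0, "rz": 0, "x": 0, "y": 0, "z": 0.03, "gripper": 0.05}
    - {"rx": 0, "ry": 0, "rz": 0, "x": 0, "y": 0, "z": 0.03, "gripper": 0.05}
    - {"rx": 0, "ry": 0, "rz": 0, "x": 0, "y": 0, "z": 0.02, "gripper": 0.05}
    - {"rx": 0, "ry": 0, "rz": 0, "x": 0, "y": 0, "z": 0, "gripper": 0.05}
    - {"rx": 0, "ry": 0, "rz": 0, "x": 0, "y": 0, "z": 0, "gripper": 0.05}

```text
clock: 40.85
tcp_pos: [0.4227, -0.3836, 0.1271]
tool_rot: [0.751, 0.66, 0.0, -0.002]
contact_force: [1.8, -0.1, 0.1]
width: 0.0498
grasp_force: 0.0
```

```bash
python3 - <<'E'
from h import *
ends("wrist",.018,30,45);plan([.4228,-.386,.006],1.439)
E
```

```text
wrist 481 [250.6 103.7] [ 0.4333 -0.3099]
wrist 117 [249.9 160.8] [ 0.4265 -0.3574]
wrist 162 [250.6 217.5] [ 0.4204 -0.4102]
wrist 343 [250.6 264.2] [ 0.4142 -0.4583]
rz 0.003 xyz [-0.0015 -0.0006  0.1227] psi 1.442 tilt 0.001 tcp [ 0.4236 -0.3846  0.1287]
```

drive_tool:
  rows:
    - {"rx": 0, "ry": 0, "rz": 0, "x": 0.0005, "y": 0, "z": 0.04, "gripper": 0.05}
    - {"rx": 0, "ry": 0, "rz": 0, "x": 0, "y": 0, "z": 0.04, "gripper": 0.05}
    - {"rx": 0, "ry": 0, "rz": 0, "x": 0, "y": 0, "z": 0.03, "gripper": 0.05}
    - {"rx": 0, "ry": 0, "rz": 0, "x": 0, "y": 0, "z": 0.0105, "gripper": 0.05}
    - {"rx": 0, "ry": 0, "rz": 0, "x": 0, "y": 0, "z": 0, "gripper": 0.05}
    - {"rx": 0, "ry": 0, "rz": 0, "x": 0, "y": 0, "z": 0, "gripper": 0.0}
    - {"rx": 0, "ry": 0, "rz": 0, "x": 0, "y": 0, "z": 0, "gripper": 0.0}
    - {"rx": 0, "ry": 0, "rz": 0, "x": 0, "y": 0, "z": 0, "gripper": 0.0}
    - {"rx": 0, "ry": 0, "rz": 0, "x": 0, "y": 0, "z": 0, "gripper": 0.0}
    - {"rx": 0, "ry": 0, "rz": 0, "x": 0, "y": 0, "z": 0, "gripper": 0.0}

```text
clock: 41.9
tcp_pos: [0.4252, -0.386, 0.0114]
tool_rot: [0.751, 0.66, -0.0, 0.002]
contact_force: [-1.1, -0.6, 6.5]
width: 0.0219
grasp_force: 59.4
```

drive_tool:
  rows:
    - {"rx": 0, "ry": 0, "rz": 0, "x": 0, "y": 0, "z": -0.02, "gripper": 0.0}
    - {"rx": 0, "ry": 0, "rz": 0, "x": 0, "y": 0, "z": -0.04, "gripper": 0.0}
    - {"rx": 0, "ry": 0, "rz": 0, "x": 0, "y": 0, "z": -0.045, "gripper": 0.0}
    - {"rx": 0, "ry": 0, "rz": 0, "x": 0, "y": 0, "z": -0.045, "gripper": 0.0}
    - {"rx": 0, "ry": 0, "rz": -0.139, "x": 0, "y": 0, "z": -0.02, "gripper": 0.0}
    - {"rx": 0, "ry": 0, "rz": -0.139, "x": 0, "y": 0, "z": 0, "gripper": 0.0}
    - {"rx": 0, "ry": 0, "rz": -0.139, "x": 0, "y": 0, "z": 0, "gripper": 0.0}
    - {"rx": 0, "ry": 0, "rz": -0.139, "x": 0, "y": 0, "z": 0, "gripper": 0.0}
    - {"rx": 0, "ry": 0, "rz": -0.139, "x": 0, "y": 0, "z": 0, "gripper": 0.0}
    - {"rx": 0, "ry": 0, "rz": -0.139, "x": 0, "y": 0, "z": 0, "gripper": 0.0}

```text
clock: 42.9
tcp_pos: [0.4236, -0.3839, 0.1788]
tool_rot: [0.417, 0.909, -0.0, 0.0]
contact_force: [-0.2, -0.1, -2.5]
width: 0.0217
grasp_force: 59.3
```

drive_tool:
  rows:
    - {"rx": 0, "ry": 0, "rz": -0.139, "x": 0, "y": 0, "z": 0, "gripper": 0.0}
    - {"rx": 0, "ry": 0, "rz": -0.139, "x": 0, "y": 0, "z": 0, "gripper": 0.0}
    - {"rx": 0, "ry": 0, "rz": -0.139, "x": 0, "y": 0, "z": 0, "gripper": 0.0}
    - {"rx": 0, "ry": 0, "rz": -0.139, "x": 0, "y": 0, "z": 0, "gripper": 0.0}
    - {"rx": 0, "ry": 0, "rz": -0.139, "x": 0, "y": 0, "z": 0, "gripper": 0.0}
    - {"rx": 0, "ry": 0, "rz": -0.139, "x": 0, "y": 0, "z": 0, "gripper": 0.0}
    - {"rx": 0, "ry": 0, "rz": -0.139, "x": 0, "y": 0, "z": 0, "gripper": 0.0}
    - {"rx": 0, "ry": 0, "rz": 0, "x": 0, "y": 0, "z": 0, "gripper": 0.0}
    - {"rx": 0, "ry": 0, "rz": 0, "x": 0, "y": 0, "z": 0, "gripper": 0.0}

```text
clock: 43.8
tcp_pos: [0.4237, -0.384, 0.1786]
tool_rot: [-0.052, 0.999, -0.0, 0.0]
contact_force: [-0.2, 0.3, -2.6]
width: 0.0214
grasp_force: 59.3
```

```bash
python3 - <<'E'
from h import *
plan([.4845,.0048,.135],3.249)
E
```

```text
rz -0.003 xyz [-0.1022  0.3801  0.0436] psi -3.037 tilt 0.000 tcp [ 0.4237 -0.384   0.1786]
```

drive_tool:
  rows:
    - {"rx": 0, "ry": 0, "rz": -0.003, "x": -0.0128, "y": 0.0475, "z": 0, "gripper": 0.0}
    - {"rx": 0, "ry": 0, "rz": 0, "x": -0.0128, "y": 0.0475, "z": 0, "gripper": 0.0}
    - {"rx": 0, "ry": 0, "rz": 0, "x": -0.0128, "y": 0.0475, "z": 0, "gripper": 0.0}
    - {"rx": 0, "ry": 0, "rz": 0, "x": -0.0128, "y": 0.0475, "z": 0, "gripper": 0.0}
    - {"rx": 0, "ry": 0, "rz": 0, "x": -0.0128, "y": 0.0475, "z": 0, "gripper": 0.0}
    - {"rx": 0, "ry": 0, "rz": 0, "x": -0.0128, "y": 0.0475, "z": 0, "gripper": 0.0}
    - {"rx": 0, "ry": 0, "rz": 0, "x": -0.0128, "y": 0.0475, "z": 0, "gripper": 0.0}
    - {"rx": 0, "ry": 0, "rz": 0, "x": -0.0128, "y": 0.0475, "z": 0.02, "gripper": 0.0}
    - {"rx": 0, "ry": 0, "rz": 0, "x": 0, "y": 0, "z": 0.02, "gripper": 0.0}
    - {"rx": 0, "ry": 0, "rz": 0, "x": 0, "y": 0, "z": 0, "gripper": 0.0}

```text
clock: 44.8
tcp_pos: [0.4807, 0.0038, 0.137]
tool_rot: [-0.056, 0.998, 0.0, -0.003]
contact_force: [-0.8, -0.0, -2.2]
width: 0.0213
grasp_force: 59.7
```

drive_tool:
  rows:
    - {"rx": 0, "ry": 0, "rz": 0, "x": 0, "y": 0, "z": 0, "gripper": 0.0}
    - {"rx": 0, "ry": 0, "rz": 0, "x": 0, "y": 0, "z": 0, "gripper": 0.0}

```text
clock: 45.0
tcp_pos: [0.4843, 0.0009, 0.1409]
tool_rot: [-0.054, 0.999, -0.0, 0.001]
contact_force: [0.2, -0.4, -2.4]
width: 0.0216
grasp_force: 59.7
```

```bash
python3 - <<'E'
from h import *
held(.0026,[.4826,.0048,.0494])
E
```

```text
1995 [248.4  92.4] [ 0.408  -0.0085  0.1547]
544 [250.2 197.5] [ 0.4541 -0.0027  0.1547]
539 [248.9 293.1] [0.5056 0.0023 0.1547]
rz 0.000 xyz [0.0015 0.0042 0.0917] psi -3.034 tilt 0.003 tcp [0.4845 0.0008 0.1411]
```

drive_tool:
  rows:
    - {"rx": 0, "ry": 0, "rz": 0, "x": 0, "y": 0.003, "z": 0.02, "gripper": 0.0}
    - {"rx": 0, "ry": 0, "rz": 0, "x": 0, "y": 0, "z": 0.01, "gripper": 0.0}
    - {"rx": 0, "ry": 0, "rz": 0, "x": 0, "y": 0, "z": 0, "gripper": 0.0}
    - {"rx": 0, "ry": 0, "rz": 0, "x": 0, "y": 0, "z": 0, "gripper": 0.0}
    - {"rx": 0, "ry": 0, "rz": 0, "x": 0, "y": 0, "z": 0, "gripper": 0.0}
    - {"rx": 0, "ry": 0, "rz": 0, "x": 0, "y": 0, "z": 0, "gripper": 0.0}

```text
clock: 45.65
tcp_pos: [0.4839, 0.0047, 0.1105]
tool_rot: [-0.055, 0.998, -0.0, 0.001]
contact_force: [-0.2, -0.4, -2.1]
width: 0.0216
grasp_force: 59.8
```

```bash
python3 - <<'E'
from h import *
held(.0026,[.4826,.0048,.0494])
E
```

```text
1975 [248.3  92.3] [ 0.4075 -0.0049  0.124 ]
529 [250.3 197.6] [0.4537 0.0011 0.124 ]
535 [248.8 293.2] [0.5053 0.0061 0.124 ]
rz 0.003 xyz [0.0011 0.0002 0.061 ] psi -3.032 tilt 0.001 tcp [0.4837 0.0047 0.1104]
```

drive_tool:
  rows:
    - {"rx": 0, "ry": 0, "rz": 0, "x": 0, "y": 0, "z": 0.02, "gripper": 0.0}
    - {"rx": 0, "ry": 0, "rz": 0, "x": 0, "y": 0, "z": 0.02, "gripper": 0.0}
    - {"rx": 0, "ry": 0, "rz": 0, "x": 0, "y": 0, "z": 0.013, "gripper": 0.0}
    - {"rx": 0, "ry": 0, "rz": 0, "x": 0, "y": 0, "z": 0.0075, "gripper": 0.0}
    - {"rx": 0, "ry": 0, "rz": 0, "x": 0, "y": 0, "z": 0, "gripper": 0.0}
    - {"rx": 0, "ry": 0, "rz": 0, "x": 0, "y": 0, "z": 0, "gripper": 0.0}
    - {"rx": 0, "ry": 0, "rz": 0, "x": 0, "y": 0, "z": 0, "gripper": 0.0}

```text
clock: 46.4
tcp_pos: [0.4823, 0.0058, 0.0495]
tool_rot: [-0.055, 0.999, 0.001, -0.001]
contact_force: [-3.9, 3.3, 1.9]
width: 0.0209
grasp_force: 60.3
```

drive_tool:
  rows:
    - {"rx": 0, "ry": 0, "rz": 0, "x": 0, "y": 0, "z": 0, "gripper": 0.034}
    - {"rx": 0, "ry": 0, "rz": 0, "x": 0, "y": 0, "z": 0, "gripper": 0.034}
    - {"rx": 0, "ry": 0, "rz": 0, "x": 0, "y": 0, "z": 0, "gripper": 0.034}
    - {"rx": 0, "ry": 0, "rz": 0, "x": 0, "y": 0, "z": 0, "gripper": 0.034}
    - {"rx": 0, "ry": 0, "rz": 0, "x": 0, "y": 0, "z": -0.03, "gripper": 0.034}
    - {"rx": 0, "ry": 0, "rz": 0, "x": 0, "y": 0, "z": -0.045, "gripper": 0.034}
    - {"rx": 0, "ry": 0, "rz": 0, "x": 0, "y": 0, "z": -0.045, "gripper": 0.03}
    - {"rx": 0, "ry": 0, "rz": 0, "x": 0, "y": 0, "z": -0.045, "gripper": 0.03}
    - {"rx": 0, "ry": 0, "rz": 0, "x": 0, "y": 0, "z": -0.025, "gripper": 0.03}
    - {"rx": 0, "ry": 0, "rz": 0, "x": 0, "y": 0, "z": 0, "gripper": 0.03}

```text
clock: 47.4
tcp_pos: [0.4867, 0.0043, 0.245]
tool_rot: [-0.055, 0.998, -0.001, 0.006]
contact_force: [0.1, 0.4, 0.5]
width: 0.0298
grasp_force: 0.0
```

drive_tool:
  rows:
    - {"rx": 0, "ry": 0, "rz": 0.143, "x": 0, "y": 0.04, "z": 0, "gripper": 0.03}
    - {"rx": 0, "ry": 0, "rz": 0.143, "x": 0, "y": 0, "z": 0, "gripper": 0.03}
    - {"rx": 0, "ry": 0, "rz": 0.143, "x": 0, "y": 0, "z": 0, "gripper": 0.03}
    - {"rx": 0, "ry": 0, "rz": 0.143, "x": 0, "y": 0, "z": 0, "gripper": 0.03}
    - {"rx": 0, "ry": 0, "rz": 0.143, "x": 0, "y": 0, "z": 0, "gripper": 0.03}
    - {"rx": 0, "ry": 0, "rz": 0.143, "x": 0, "y": 0, "z": 0, "gripper": 0.03}
    - {"rx": 0, "ry": 0, "rz": 0.143, "x": 0, "y": 0, "z": 0, "gripper": 0.03}
    - {"rx": 0, "ry": 0, "rz": 0.143, "x": 0, "y": 0, "z": 0, "gripper": 0.03}
    - {"rx": 0, "ry": 0, "rz": 0.143, "x": 0, "y": 0, "z": 0, "gripper": 0.03}
    - {"rx": 0, "ry": 0, "rz": 0.143, "x": 0, "y": 0, "z": 0, "gripper": 0.03}

```text
clock: 48.4
tcp_pos: [0.4779, 0.0436, 0.2373]
tool_rot: [0.614, 0.789, -0.001, -0.001]
contact_force: [-0.5, -0.0, 0.3]
width: 0.0299
grasp_force: 0.0
```

drive_tool:
  rows:
    - {"rx": 0, "ry": 0, "rz": 0.142, "x": 0, "y": 0, "z": 0, "gripper": 0.03}
    - {"rx": 0, "ry": 0, "rz": 0, "x": 0, "y": 0, "z": 0, "gripper": 0.03}
    - {"rx": 0, "ry": 0, "rz": 0, "x": 0, "y": 0, "z": 0, "gripper": 0.03}

```text
clock: 48.7
tcp_pos: [0.4782, 0.0437, 0.238]
tool_rot: [0.665, 0.747, -0.001, -0.001]
contact_force: [0.1, -0.6, -0.2]
width: 0.0305
grasp_force: 0.0
```

```bash
python3 - <<'E'
from h import *
im,K,Rc,c=save("wrist","w10",1.5)
b=im.astype(int); m=b[...,2]-b[...,1]>35
for ce,a in blobs(m,40):
    P=onz(ce,.06,K,Rc,c)[0]
    if .36<P[0]<.58 and -.05<P[1]<.25: print(a,ce.round(1),P.round(4))
plan([.6198,.1028,.20],1.678)
E
```

```text
305 [178.9  51.5] [0.3928 0.1606 0.06  ]
358 [322.7  53.5] [0.5377 0.1755 0.06  ]
103 [224.7  51.8] [0.4388 0.1656 0.06  ]
162 [276.7  55.1] [0.4916 0.1686 0.06  ]
268 [184. 107.] [0.4007 0.1073 0.06  ]
318 [320.7 108.7] [0.5456 0.1222 0.06  ]
97 [227.6 108.1] [0.4469 0.1115 0.06  ]
142 [276.9 109.8] [0.4993 0.1157 0.06  ]
261 [184.1 158.6] [0.4038 0.052  0.06  ]
272 [314.7 159.6] [0.5489 0.0676 0.06  ]
102 [225.8 159.8] [0.4501 0.056  0.06  ]
117 [272.9 159.7] [0.5025 0.0621 0.06  ]
251 [183.1 205.3] [ 0.4055 -0.0032  0.06  ]
113 [223.1 204.2] [0.4519 0.0035 0.06  ]
110 [268.2 204.9] [0.5043 0.0087 0.06  ]
245 [307.8 206.8] [0.5506 0.0117 0.06  ]
rz 0.008 xyz [0.0436 0.1469 0.0382] psi 1.686 tilt 0.001 tcp [0.4784 0.0437 0.2382]
```

View pics/w10.png

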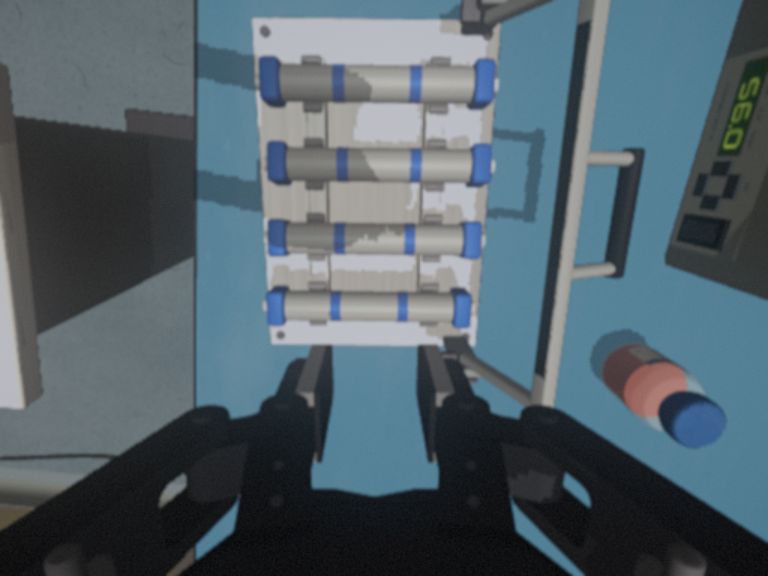

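All four fresh columns are down in their grooves, at picture rows 82, 163, 238 and 306. The bar leans back with its handle at about (626,213). I'll bring the bar down now.

drive_tool:
  rows:
    - {"rx": 0, "ry": 0, "rz": 0.008, "x": 0, "y": 0, "z": 0, "gripper": 0.03}
    - {"rx": 0, "ry": 0, "rz": 0, "x": 0.011, "y": 0.037, "z": 0, "gripper": 0.03}
    - {"rx": 0, "ry": 0, "rz": 0, "x": 0.011, "y": 0.037, "z": 0, "gripper": 0.03}
    - {"rx": 0, "ry": 0, "rz": 0, "x": 0.011, "y": 0.037, "z": 0, "gripper": 0.03}
    - {"rx": 0, "ry": 0, "rz": 0, "x": 0.0106, "y": 0.036, "z": 0, "gripper": 0.03}
    - {"rx": 0, "ry": 0, "rz": 0, "x": 0, "y": 0, "z": 0.02, "gripper": 0.03}
    - {"rx": 0, "ry": 0, "rz": 0, "x": 0, "y": 0, "z": 0.02, "gripper": 0.03}
    - {"rx": 0, "ry": 0, "rz": 0, "x": 0, "y": 0, "z": 0, "gripper": 0.03}
    - {"rx": 0, "ry": 0, "rz": 0, "x": 0, "y": 0, "z": 0, "gripper": 0.03}

```text
clock: 49.65
tcp_pos: [0.6201, 0.1024, 0.1986]
tool_rot: [0.669, 0.743, -0.001, -0.001]
contact_force: [-1.1, -0.3, 0.7]
width: 0.0303
grasp_force: 0.0
```

```bash
python3 - <<'E'
from h import *
plan([.6198,.1028,.1055],1.678)
E
```

```text
rz -0.002 xyz [ 0.0004 -0.0002  0.0931] psi 1.676 tilt 0.002 tcp [0.6201 0.1024 0.1986]
```

drive_tool:
  rows:
    - {"rx": 0, "ry": 0, "rz": 0, "x": 0, "y": 0, "z": 0.035, "gripper": 0.03}
    - {"rx": 0, "ry": 0, "rz": 0, "x": 0, "y": 0, "z": 0.033, "gripper": 0.03}
    - {"rx": 0, "ry": 0, "rz": 0, "x": 0, "y": 0, "z": 0.018, "gripper": 0.03}
    - {"rx": 0, "ry": 0, "rz": 0, "x": 0, "y": 0, "z": 0.006, "gripper": 0.03}
    - {"rx": 0, "ry": 0, "rz": 0, "x": 0, "y": 0, "z": 0, "gripper": 0.0}
    - {"rx": 0, "ry": 0, "rz": 0, "x": 0, "y": 0, "z": 0, "gripper": 0.0}
    - {"rx": 0, "ry": 0, "rz": 0, "x": 0, "y": 0, "z": 0, "gripper": 0.0}
    - {"rx": 0, "ry": 0, "rz": 0, "x": 0, "y": 0, "z": 0, "gripper": 0.0}
    - {"rx": 0, "ry": 0, "rz": 0, "x": 0, "y": 0, "z": 0, "gripper": 0.0}

```text
clock: 50.55
tcp_pos: [0.62, 0.1023, 0.1083]
tool_rot: [0.669, 0.743, -0.001, -0.0]
contact_force: [-5.0, -0.8, 1.1]
width: 0.0097
grasp_force: 58.8
```

drive_tool:
  rows:
    - {"rx": 0, "ry": 0, "rz": 0, "x": 0, "y": -0.0099, "z": -0.0115, "gripper": 0.0}
    - {"rx": 0, "ry": 0, "rz": 0, "x": 0, "y": -0.0117, "z": -0.0097, "gripper": 0.0}
    - {"rx": 0, "ry": 0, "rz": 0, "x": 0, "y": -0.0132, "z": -0.0075, "gripper": 0.0}
    - {"rx": 0, "ry": 0, "rz": 0, "x": 0, "y": -0.0143, "z": -0.0051, "gripper": 0.0}
    - {"rx": 0, "ry": 0, "rz": 0, "x": 0, "y": -0.015, "z": -0.0026, "gripper": 0.0}
    - {"rx": 0, "ry": 0, "rz": 0, "x": 0, "y": 0, "z": 0, "gripper": 0.0}

```text
clock: 51.15
tcp_pos: [0.563, 0.0963, 0.1499]
tool_rot: [0.669, 0.743, 0.007, 0.006]
contact_force: [1.7, 1.4, 7.0]
width: 0.0092
grasp_force: 59.2
```

drive_tool:
  rows:
    - {"rx": 0, "ry": 0, "rz": 0, "x": 0, "y": -0.0152, "z": 0.0001, "gripper": 0.0}
    - {"rx": 0, "ry": 0, "rz": 0, "x": 0, "y": -0.015, "z": 0.0026, "gripper": 0.0}
    - {"rx": 0, "ry": 0, "rz": 0, "x": 0, "y": -0.0143, "z": 0.0052, "gripper": 0.0}
    - {"rx": 0, "ry": 0, "rz": 0, "x": 0, "y": -0.0132, "z": 0.0076, "gripper": 0.0}
    - {"rx": 0, "ry": 0, "rz": 0, "x": 0, "y": -0.0117, "z": 0.0097, "gripper": 0.0}
    - {"rx": 0, "ry": 0, "rz": 0, "x": 0, "y": 0, "z": 0, "gripper": 0.0}

```text
clock: 51.75
tcp_pos: [0.4873, 0.0883, 0.1235]
tool_rot: [0.669, 0.743, -0.0, 0.0]
contact_force: [-15.5, -3.3, 24.3]
width: 0.0092
grasp_force: 68.7
```

drive_tool:
  rows:
    - {"rx": 0, "ry": 0, "rz": 0, "x": 0, "y": -0.007, "z": 0.0, "gripper": 0.0}
    - {"rx": 0, "ry": 0, "rz": 0, "x": 0, "y": -0.006, "z": 0.003, "gripper": 0.0}
    - {"rx": 0, "ry": 0, "rz": 0, "x": 0, "y": 0, "z": 0.004, "gripper": 0.0}
    - {"rx": 0, "ry": 0, "rz": 0, "x": 0, "y": 0, "z": 0, "gripper": 0.0}
    - {"rx": 0, "ry": 0, "rz": 0, "x": 0, "y": 0, "z": 0, "gripper": 0.0}

```text
clock: 52.25
tcp_pos: [0.4792, 0.0872, 0.1153]
tool_rot: [0.669, 0.743, 0.003, 0.004]
contact_force: [-1.4, -0.4, 8.5]
width: 0.0091
grasp_force: 66.0
```

drive_tool:
  rows:
    - {"rx": 0, "ry": 0, "rz": 0, "x": 0, "y": -0.003, "z": 0.005, "gripper": 0.0}
    - {"rx": 0, "ry": 0, "rz": 0, "x": 0, "y": -0.001, "z": 0.005, "gripper": 0.0}
    - {"rx": 0, "ry": 0, "rz": 0, "x": 0, "y": 0, "z": 0.003, "gripper": 0.0}
    - {"rx": 0, "ry": 0, "rz": 0, "x": 0, "y": 0, "z": 0, "gripper": 0.0}
    - {"rx": 0, "ry": 0, "rz": 0, "x": 0, "y": 0, "z": 0, "gripper": 0.0}

```text
clock: 52.75
tcp_pos: [0.4729, 0.0866, 0.1049]
tool_rot: [0.669, 0.743, 0.0, 0.001]
contact_force: [-14.1, -2.1, 30.9]
width: 0.0093
grasp_force: 70.5
```

drive_tool:
  rows:
    - {"rx": 0, "ry": 0, "rz": 0, "x": 0, "y": 0, "z": 0, "gripper": 0.03}
    - {"rx": 0, "ry": 0, "rz": 0, "x": 0, "y": 0, "z": 0, "gripper": 0.03}
    - {"rx": 0, "ry": 0, "rz": 0, "x": 0, "y": 0, "z": 0, "gripper": 0.03}
    - {"rx": 0, "ry": 0, "rz": 0, "x": 0, "y": 0, "z": -0.03, "gripper": 0.04}
    - {"rx": 0, "ry": 0, "rz": 0, "x": 0, "y": 0, "z": -0.04, "gripper": 0.04}
    - {"rx": 0, "ry": 0, "rz": 0, "x": 0, "y": 0, "z": -0.045, "gripper": 0.04}
    - {"rx": 0, "ry": 0, "rz": 0, "x": 0, "y": 0, "z": -0.045, "gripper": 0.04}
    - {"rx": 0, "ry": 0, "rz": 0, "x": 0, "y": 0, "z": -0.04, "gripper": 0.04}
    - {"rx": 0, "ry": 0, "rz": 0, "x": 0, "y": 0, "z": 0, "gripper": 0.04}
    - {"rx": 0, "ry": 0, "rz": 0, "x": 0, "y": 0, "z": 0, "gripper": 0.04}

```text
clock: 53.75
tcp_pos: [0.4716, 0.0868, 0.2994]
tool_rot: [0.669, 0.743, 0.001, 0.001]
contact_force: [0.1, -1.1, -0.2]
width: 0.0402
grasp_force: 0.0
```

```bash
python3 - <<'E'
from h import *
W=save("wrist","w11",1.5); im=W[0]; print(read_state()["tcp_pos"])
h=cv2.cvtColor(im,cv2.COLOR_RGB2HSV)[...,2]<60; h[:,:235]=0;h[:,280:]=0;h[:130]=0;h[215:]=0
p=np.argwhere(h)[:,::-1]; print(p.min(0),p.max(0))
c0=np.array([.474,.0853]);y=.107
for th in(0,.05,.1,.2):
    a=np.radians(148.5)-th; P=[c0[0]+(.075+.088*np.cos(a))*np.cos(y),c0[1]+(.075+.088*np.cos(a))*np.sin(y),.0705+.088*np.sin(a)]
    b=np.pi-th; Q=[c0[0]+(.075+.075*np.cos(b))*np.cos(y),c0[1]+(.075+.075*np.cos(b))*np.sin(y),.0705+.075*np.sin(b)]
    print(th,"handle",proj(P,*W[1:])[0].round(1),"bar",proj(Q,*W[1:])[0].round(1))
E
```

```text
[0.47053006 0.08671873 0.29751173]
[247 148] [253 157]
0 handle [250.6 173.8] bar [250.4 166.3]
0.05 handle [252.7 174.5] bar [250.5 166.8]
0.1 handle [255.1 175.2] bar [250.7 167.4]
0.2 handle [260.3 176.5] bar [251.6 168.5]
```

View pics/w11.png

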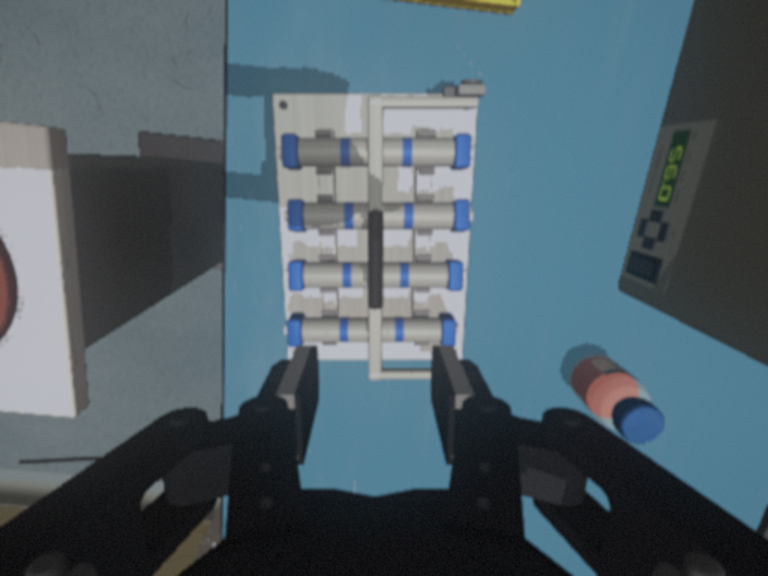

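The bar is down: its handle (375,258) sits right over the bar at x≈375, so the angle is near 0, and all the columns lie under it. I'll press lightly on the handle to be sure it's on the stop.

drive_tool:
  rows:
    - {"rx": 0, "ry": 0, "rz": 0, "x": 0, "y": 0.002, "z": 0.04, "gripper": 0.0}
    - {"rx": 0, "ry": 0, "rz": 0, "x": 0, "y": 0, "z": 0.04, "gripper": 0.0}
    - {"rx": 0, "ry": 0, "rz": 0, "x": 0, "y": 0, "z": 0.04, "gripper": 0.0}
    - {"rx": 0, "ry": 0, "rz": 0, "x": 0, "y": 0, "z": 0, "gripper": 0.0}
    - {"rx": 0, "ry": 0, "rz": 0, "x": 0, "y": 0, "z": 0.03, "gripper": 0.0}
    - {"rx": 0, "ry": 0, "rz": 0, "x": 0, "y": 0, "z": 0.02, "gripper": 0.0}
    - {"rx": 0, "ry": 0, "rz": 0, "x": 0, "y": 0, "z": 0.008, "gripper": 0.0}
    - {"rx": 0, "ry": 0, "rz": 0, "x": 0, "y": 0, "z": 0.004, "gripper": 0.0}
    - {"rx": 0, "ry": 0, "rz": 0, "x": 0, "y": 0, "z": 0, "gripper": 0.0}

```text
clock: 54.7
tcp_pos: [0.4717, 0.0869, 0.1219]
tool_rot: [0.669, 0.743, -0.003, -0.002]
contact_force: [-16.9, -1.2, 30.6]
width: -0.0002
grasp_force: 15.5
```

drive_tool:
  rows:
    - {"rx": 0, "ry": 0, "rz": 0, "x": 0, "y": 0, "z": -0.01, "gripper": 0.0}
    - {"rx": 0, "ry": 0, "rz": 0, "x": 0, "y": 0, "z": -0.03, "gripper": 0.0}
    - {"rx": 0, "ry": 0, "rz": 0, "x": 0, "y": 0, "z": -0.045, "gripper": 0.0}
    - {"rx": 0, "ry": 0, "rz": 0, "x": 0, "y": 0, "z": -0.045, "gripper": 0.0}
    - {"rx": 0, "ry": 0, "rz": 0, "x": 0, "y": 0, "z": -0.045, "gripper": 0.0}
    - {"rx": 0, "ry": 0, "rz": 0, "x": 0, "y": 0, "z": 0, "gripper": 0.0}
    - {"rx": 0, "ry": 0, "rz": 0, "x": 0, "y": 0, "z": 0, "gripper": 0.0}
    - {"rx": 0, "ry": 0, "rz": 0, "x": 0, "y": 0, "z": 0, "gripper": 0.0}

```text
clock: 55.5
tcp_pos: [0.472, 0.0869, 0.2904]
tool_rot: [0.669, 0.743, -0.001, -0.001]
contact_force: [-0.2, 0.3, -0.1]
width: 0.0001
grasp_force: 0.0
```

```bash
python3 - <<'E'
from h import *
W=cam("wrist"); im=W[0]; print(read_state()["tcp_pos"])
h=cv2.cvtColor(im,cv2.COLOR_RGB2HSV)[...,2]<75; h[:,:235]=0;h[:,280:]=0;h[:138]=0;h[210:]=0
p=np.argwhere(h)[:,::-1]; print(p.min(0),p.max(0),p.mean(0))
print(proj([.474,.0853,.1165],*W[1:]))
b=im.astype(int)
for ce,a in blobs(b[...,2]-b[...,1]>35,100):
    P=onz(ce,.06,*W[1:])[0]
    if .36<P[0]<.58 and -.05<P[1]<.25: print(a,P[:2].round(4))
E
```

```text
[0.47166825 0.08688813 0.28961113]
[246 141] [255 207] [250.2633452  174.02135231]
[[251.10643452 175.62920607]]
231 [0.5379 0.1748]
189 [0.3933 0.1597]
106 [0.4917 0.1692]
184 [0.401  0.1064]
206 [0.5456 0.1217]
182 [0.4041 0.0522]
183 [0.5486 0.0672]
172 [ 0.4058 -0.0037]
171 [0.5505 0.0117]
```

The bar is on its stop and the columns haven't shifted, so I'm handing it in.

```bash
python3 -c "
from workcell import *
print(job_done())"
```

```text
the job is handed in; nothing more can be done
None
```

The job is done and handed in at about 55 s: the one spent column is flat in the tray, all four fresh columns are seated in their own grooves (the groove 0 one about 4 mm off centre), the bar is down on its stop, and I moved nothing near the timer, counter or bottle.

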